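Push a stuck centrifuge tube out of its clamped rotor adapter

TASK

A centrifuge tube has stuck inside the rotor adapter that is clamped, tilted, in the retort stand. Take the push rod from its rest, feed it through the ejection hole in the adapter's raised end and press steadily, without ramming, until the tube has come right out of the lower end and lies in the padded catch tray. Then draw the rod out and lay it in the white discard tray; do not touch the tube with the gripper, and leave the other things on the bench where they are.

Things in the scene. Friction and masses are not known exactly. Their poses are not given: they have to be found in the camera images.
- stand: fixed retort stand: base plate 175 x 125, 8 high; steel post 12 thick, 183 high, 88 from the adapter's axis on the stand's +x side; a boss and rubber-sleeved prongs (36 out from the axis) hold the adapter rigidly at mid-length. Origin on the bench under the adapter's middle; the bore points to the stand's -y and down. Its yaw differs from run to run
- hole (a point): the ejection hole: centre of the hole on the outer face of the adapter's raised, closed end. Its z axis is the bore's axis, from hole to mouth, 30 degrees below level; its y axis is square to it, upward. The adapter is a grey plastic cylinder, 56 across, 140 long. The hole is round, 15 across, through a 12 thick end wall into a bore 31 across, 128 deep
- mouth (a point): centre of the adapter's open lower end, on the bore's axis, 140 from the hole point, about 55 above the bench; axes as hole
- tube_mid (a point): middle of the stuck tube: 29 across, 104 long, 40 to 85 g, round bottom to the hole end, flat cap to the mouth (its z axis). It starts wholly inside the bore, its bottom about 17 from the hole's outer face, pinched by a rubber cushion: moving it takes 10 to 18 N until its bottom is within about 35 of the mouth, then it slides easily; it drops into the tray once the rod's end is pushed about to the mouth
- tray: the catch tray: fixed steel tray with a black rubber pad, below the mouth: 130 (its x) x 200 (its y) outside, walls 4 thick and 22 high, pad surface 12 above the bench; origin at the centre of its underside; its +y end lies under the adapter's mouth
- rod_mid (a point): middle of the push rod: plain round white plastic rod, 12 across, 176 long, about 27 g, both ends alike; x is its axis. It starts lying level in its rest. To push the tube right out, about 140 of rod must go into the adapter: held by its middle it is too short for one stroke, but left in the hole it stays there and can be gripped again near its tail end (or pushed on its end)
- rod_end_a (a point): centre of the rod's end face at +88 along its x axis
- rod_end_b (a point): centre of the rod's end face at -88 along its x axis
- rest: fixed black rod rest, base 178 (its x) x 62, 8 high; two uprights, 10 thick, at x = -75 and +75 with 45 degree V notches, 30 wide, open at the top, rims at 57. The rod lies in both, along the rest's x axis, its centre 49 above the bench, free to be taken between the uprights. Origin at the centre of its underside
- discard_tray: fixed open white plastic tray for used implements, 110 (its x) x 210 (its y) outside, 26 high, walls and floor 5 thick; origin at the centre of its underside
- wellplate: bystander: lidded multi-well plate, 86 x 128 x 15, lying flat; origin at the centre of its underside
- dishes: bystander: stack of three closed culture dishes, 90 across, 46 high; origin at the centre of its underside
- rack: bystander: white tube rack, 100 x 190, 112 high with five capped tubes of the same kind standing in it; origin at the centre of its underside
- spare_adapter: bystander: a second, empty adapter of the same make, 56 across and 130 high, standing upright, hole down; origin at the centre of its underside
- bottle: bystander: plastic reagent bottle, 72 across, 156 high; origin at the centre of its underside
- tipbox: bystander: pipette tip box, 127 x 87 x 90; origin at the centre of its underside
- marker: bystander: marker pen, 13 thick, 137 long, lying along its x axis (origin at the middle of its underside)
There are look-alikes about, which are no part of the job. What is meant by the part that bears rod_mid is not purple, and is the larger of those in its own colour.

How it is judged:
By the outcome, as a careful person would: the job done as asked, in the order asked, and still so for the second after the job is handed in, with the robot touching nothing.
It also fails if it takes over 66 s, if anything falls off the work surface, if the arm or the gripper's body presses on something with over 40 N, if the wrist force passes 120 N, or if a joint passes its speed limit or range.

ROBOT

A 7-joint arm with a two-finger parallel gripper is mounted at the origin on the work surface. World frame = base frame: x ahead of the robot, y to its left, z up, the work surface at z = 0. Lengths are in m, angles in rad, forces in N, time in s.
With the tool pointing down it reaches from about 0.425 to 0.875 m from the base axis. Payload 8.4 kg.
Tool frame: the origin (TCP) lies on the centre line of the jaws, within the pads' length; the fingertips stand 17 mm ahead of it and the grasp point (between the pads) lies 2 mm behind it; z points along the fingers, y is the direction in which the jaws open and shut (so a half turn about z gives the same grasp; the last joint's range is limited). The gripper opens to 85 mm and grips with 20 to 120 N. Pads are 22 mm wide; open, the fingers measure 114 mm over their backs; the gripper's body (76 mm by 85 mm) begins 54 mm behind the grasp point. The pads swing forward as they close: fully open they stand 13 mm farther back than shut.
Start: joints at [-1.345, 0.333, 0.04, 1.465, -0.013, 1.343, -0.059], TCP at [0.207, 0.616, 0.222] pointing down, gripper open.
Joint ranges: [-2.58, 2.58], [-0.38, 2.09], [-1.3, 1.39], [0.25, 2.4], [-1.5, 4.64], [0.08, 2.09], [-2.65, 2.65]. Speed limits (rad/s): [2.22, 2.22, 2.79, 2.79, 3.14, 3.14, 3.14].

INTERFACE

Orientations are given as a unit quaternion [w, x, y, z].
In Python, from rig import r gives the robot as it stands.
- The arm moves only by the tool servo_tool, never from a script. Its argument "moves" is a list of rows, each an object of numbers: "tx", "ty", "tz": the shift along the world's x, y, z in cm; "roll": the turn about the world's z in degrees. In form: [{"tx": .., "ty": .., "tz": .., "roll": ..}, ...]. A call has 1 to 5 rows; each row is the pose to reach, as a shift and turn from the pose commanded when the call began; what a row does not reach only later rows make up. A row lasts 1/12 s, in which the tool goes at most 41.7 mm and 7.16 degrees, less where a joint would pass 70% of its speed; a pose out of reach is approached as far as the arm can. A call with a gripper value outside its range is refused whole. "gripper" is the opening, from 0 (shut) to 1 (fully open), set as the call begins (left out, the last holds). The fingers move at their own pace and stop on an object; "force" is the grip in N (left out, the last holds). Time passes only in rows, so rows that repeat a pose let the fingers close. It gives the time, the measured TCP pose, the force and the opening at its end, in the units of the state.
- r.read_state(): the state, without advancing time (a new reading comes with each control period).
- r.camera(name): name is "scene" or "top" or "wrist"; returns a dict with "color" (480x640x3 uint8, red, green, blue), "intrinsics" (3x3 intrinsics, pixels), "dist_coeffs" ([k1, k2, p1, p2, k3] as OpenCV has them; the pictures are not rectified), "extrinsics" (4x4, takes a point from camera to world coordinates). Camera axes: x right, y up, looking along -z (the intrinsics and any distortion apply to the point x, -y, -z); pixel columns grow to the right and rows downward; lengths in m; the calibration is good to about 2 mm. A picture is of the moment at which its call begins. There is no depth.
- r.hand_in(): hands the job in, once; it reports no verdict.
Trained networks look in the newest picture that a camera, given by its name, has taken for a name from the list of things; names that differ only in an ending like _2 or _b are one class to them, and where a whole thing is asked for, a point or a joint stands for the part that bears it (a point fixed in the world has none). Each returns a list of dicts, best first, with "conf" (0 to 1); they miss things now and then, are a little off and sometimes report something else, mostly with a low value. They report only what shows in the picture. A call takes as long as a camera call. They do not tell look-alikes from the thing itself.
- r.masks_of(camera, query): "region" (480x640 bool, what is visible of it) and "box" ([left, top, width, height] as shares, 0 to 1, of the picture: columns of its width, rows of its height, round what is visible of it).
- r.pinpoint(camera, query): "position" ([column, row] as shares, 0 to 1, of the picture: columns of its width, rows of its height: a listed point, or the origin of a listed thing).
The state is a dict: "time_s": time; "joint_pos": joint angles; "joint_vel": joint speeds; "joint_efforts": joint torques, N m; "tool_pos": TCP position; "orientation": TCP orientation; "force": force on the tool from outside, world axes, zero at the start; "wrist_torque": the same for the moment, N m; "gripper_width": finger opening in m.
Only numpy, scipy, OpenCV 4.12 (cv2) and the standard library are available. Lean on these libraries where they do the work, as an engineer would, in place of code of your own. Each camera call takes 0.05 s, during which the arm holds its last target.

## Working session

There is one attempt and no reset: what is moved stays moved. The work goes in short steps, Python scripts to look and compute and a tool call to move; the robot and the scene stay as the last step left them, time stands still between calls to the robot, and variables do not carry over. Pictures are saved under pics/ and viewed, and the job is handed in when it is done.

Besides the shell and the picture viewer there is one more tool, called after "Request:" by a JSON object that holds its "fn" and its "kwargs", one argument or row to a line. servo_tool: Moves the arm, as the interface text tells. Its arguments: {"type":"object","properties":{"moves":{"type":"array"},"gripper":{"type":"number"},"force":{"type":"number"}},"required":["moves"]}

```bash
mkdir -p pics; ls; cat > h.py <<'E'
import numpy as np, cv2
from rig import r
def snap(name,fn=None):
    c=r.camera(name)
    if fn: cv2.imwrite('pics/'+fn,c['color'][:,:,::-1])
    return c
def proj(c,P):
    P=np.atleast_2d(P).astype(float); E=c['extrinsics']
    q=(P-E[:3,3])@E[:3,:3]; q=q*[1,-1,-1]
    return cv2.projectPoints(q,np.zeros(3),np.zeros(3),np.array(c['intrinsics'],float),np.array(c['dist_coeffs'],float))[0][:,0]
def ray(c,uv):
    uv=np.array(uv,float).reshape(-1,1,2)
    n=cv2.undistortPoints(uv,np.array(c['intrinsics'],float),np.array(c['dist_coeffs'],float))[:,0]
    d=np.c_[n[:,0],-n[:,1],-np.ones(len(n))]@c['extrinsics'][:3,:3].T
    return c['extrinsics'][:3,3],d/np.linalg.norm(d,axis=1)[:,None]
def atz(c,uv,z):
    o,d=ray(c,uv); return o+d*((z-o[2])/d[:,2])[:,None]
def tri(obs):
    A=np.zeros((3,3));b=np.zeros(3)
    for c,uv in obs:
        o,d=ray(c,uv);d=d[0];M=np.eye(3)-np.outer(d,d);A+=M;b+=M@o
    return np.linalg.solve(A,b)
E
python3 - <<'E'
from h import *
import pickle
s=r.read_state(); print({k:np.round(v,3) for k,v in s.items()})
D={}
for n in ['scene','top','wrist']:
    c=snap(n,n+'0.png'); D[n]=c; print(n,c['extrinsics'][:3,3].round(3),np.array(c['intrinsics']).round(0).tolist(),c['color'].shape)
    for q in ['hole','mouth','rod_mid','rod_end_a','rod_end_b','tray','rest','discard_tray','stand','tube_mid','spare_adapter','marker','rack','bottle','tipbox','dishes','wellplate']:
        L=r.pinpoint(n,q); 
        print(n,q,[(np.round(np.array(l['position'])*[640,480],1).tolist(),round(l['conf'],2)) for l in L[:4]])
pickle.dump(D,open('d0.pkl','wb'))
print(r.read_state()['time_s'])
E
```

```text
pics
{'time_s': np.float64(0.0), 'joint_pos': array([-1.345,  0.334,  0.04 ,  1.466, -0.013,  1.343, -0.059]), 'joint_vel': array([-0.001, -0.002,  0.001,  0.001,  0.   , -0.002,  0.001]), 'joint_efforts': array([-0.0000e+00, -6.5854e+01,  1.3650e+00, -4.0557e+01,  1.7000e-02,
        1.3000e-02, -0.0000e+00]), 'tool_pos': array([0.207, 0.616, 0.221]), 'orientation': array([-0.   ,  0.162,  0.987, -0.001]), 'force': array([-1.031, -0.029,  0.062]), 'wrist_torque': array([-0.011, -0.012,  0.027]), 'gripper_width': np.float64(0.085)}
scene [1.238 0.297 1.021] [[492.0, 0.0, 309.0], [0.0, 492.0, 245.0], [0.0, 0.0, 1.0]] (480, 640, 3)
scene hole [([394.8, 280.8], 0.8)]
scene mouth [([341.3, 279.3], 0.7)]
scene rod_mid [([211.6, 207.4], 0.82), ([256.9, 167.6], 0.69), ([196.3, 175.0], 0.45), ([311.3, 279.8], 0.26)]
scene rod_end_a [([238.3, 189.2], 0.76), ([191.2, 221.6], 0.75), ([195.9, 190.1], 0.51), ([246.1, 187.6], 0.5)]
scene rod_end_b [([238.3, 189.2], 0.76), ([191.2, 221.6], 0.75), ([195.9, 190.1], 0.51), ([246.1, 187.6], 0.5)]
scene tray [([311.9, 281.2], 0.72)]
scene rest [([216.1,
[... 1238 characters left out ...]
05.4, 164.6], 0.66)]
top marker [([460.2, 292.8], 0.67)]
top rack [([152.6, 182.8], 0.92), ([405.4, 164.3], 0.65), ([473.6, 217.1], 0.52)]
top bottle [([327.7, 137.6], 0.68), ([276.5, 224.2], 0.56)]
top tipbox [([510.3, 200.5], 0.63)]
top dishes [([456.9, 293.7], 0.64)]
top wellplate [([285.0, 295.8], 0.74)]
wrist [0.129 0.642 0.374] [[429.0, 0.0, 323.0], [0.0, 429.0, 243.0], [0.0, 0.0, 1.0]] (480, 640, 3)
wrist hole []
wrist mouth []
wrist rod_mid []
wrist rod_end_a []
wrist rod_end_b []
wrist tray []
wrist rest []
wrist discard_tray []
wrist stand []
wrist tube_mid []
wrist spare_adapter []
wrist marker []
wrist rack []
wrist bottle []
wrist tipbox []
wrist dishes []
wrist wellplate []
2.7
```

View pics/scene0.png

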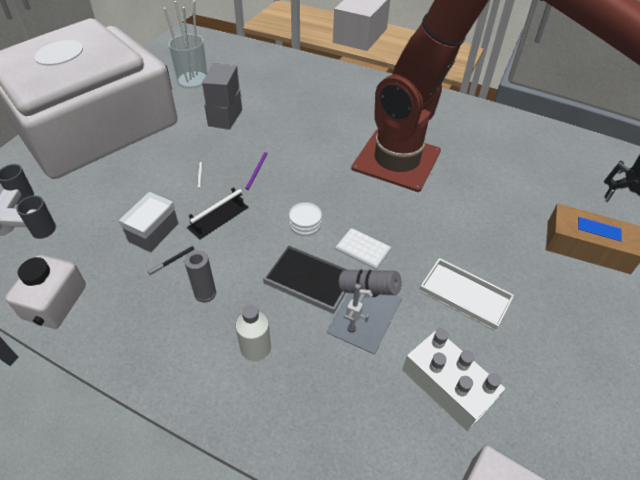

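View pics/top0.png

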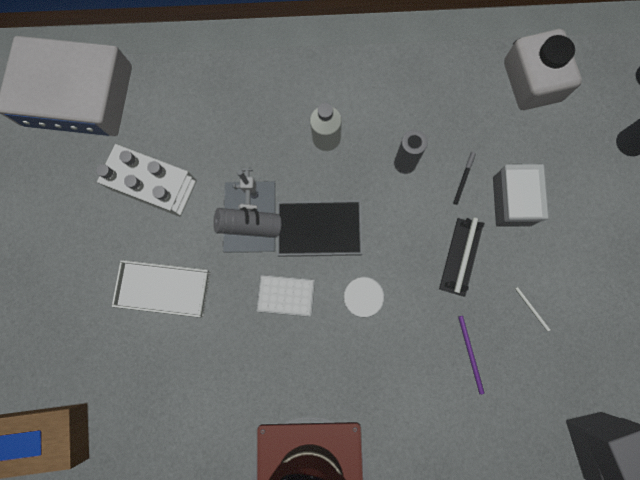

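```bash
python3 - <<'E'
from h import *
import pickle
D=pickle.load(open('d0.pkl','rb')); S,T=D['scene'],D['top']
print('hole',tri([(S,(394.8,280.8)),(T,(218.5,221.6))]).round(4), 'top at .125',atz(T,(218.5,221.6),.125).round(4))
print('mouth',tri([(S,(341.3,279.3)),(T,(277.6,224.4))]).round(4),atz(T,(277.6,224.4),.055).round(4),atz(S,(341.3,279.3),.055).round(4))
print('stand',tri([(S,(363,304)),(T,(253.9,231.9))]).round(4),atz(T,(253.9,231.9),0).round(4),atz(S,(363,304),0).round(4))
print('tray',atz(T,(319.1,225.9),0).round(4),atz(S,(311.9,281.2),0).round(4))
print('discard',atz(T,(162.4,288),0).round(4),atz(S,(464.3,295),0).round(4))
print('rest',atz(T,(459.3,256.1),0).round(4),atz(S,(216.1,219.2),0).round(4))
for e in [(473.4,220),(459,292)]: print('rodend',atz(T,e,.049).round(4))
print('rodmid',atz(T,(468.8,255.1),.049).round(4),atz(S,(216,206),.049).round(4))
def crop(c,x,y,w,h,k,fn): cv2.imwrite('pics/'+fn,cv2.resize(c['color'][y:y+h,x:x+w,::-1],None,fx=k,fy=k,interpolation=cv2.INTER_CUBIC))
crop(T,430,200,130,100,6,'rodcrop.png'); crop(T,200,160,100,100,6,'standtop.png'); crop(S,320,240,100,100,6,'standsc.png'); crop(T,100,250,120,80,6,'disc.png')
for c,n in ((T,'top'),(S,'scene')):
  pass
E
```

```text
hole [0.5571 0.1796 0.1234] top at .125 [[0.5571 0.1782 0.125 ]]
mouth [0.5615 0.0561 0.0589] [[0.5614 0.0589 0.055 ]] [[0.5598 0.0529 0.055 ]]
stand [ 0.5592  0.1209 -0.008 ] [[0.5562 0.1234 0.    ]] [[0.5663 0.1186 0.    ]]
tray [[ 0.5659 -0.0352  0.    ]] [[ 0.561 -0.026  0.   ]]
discard [[0.427  0.3427 0.    ]] [[0.4247 0.3402 0.    ]]
rest [[ 0.482  -0.3656  0.    ]] [[ 0.4892 -0.3682  0.    ]]
rodend [[ 0.5581 -0.3905  0.049 ]]
rodend [[ 0.3952 -0.3451  0.049 ]]
rodmid [[ 0.4775 -0.3735  0.049 ]] [[ 0.4827 -0.3651  0.049 ]]
```

View pics/rodcrop.png

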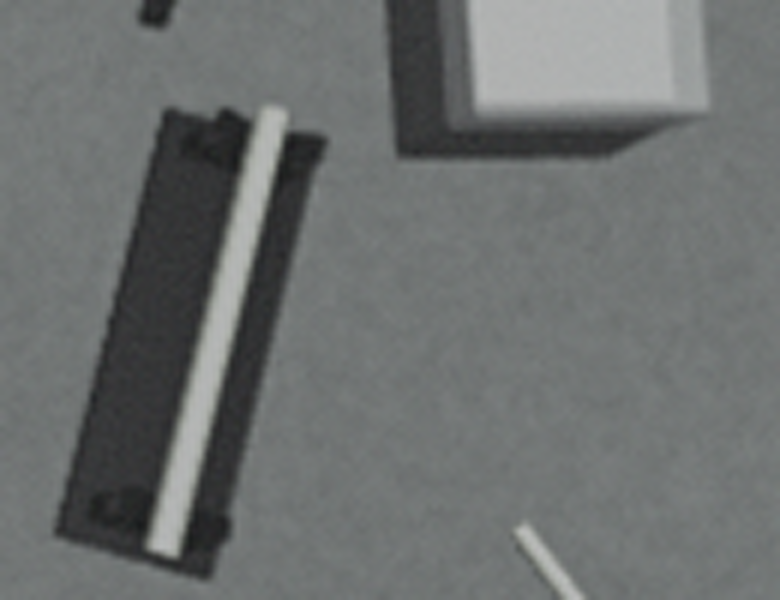

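View pics/standtop.png

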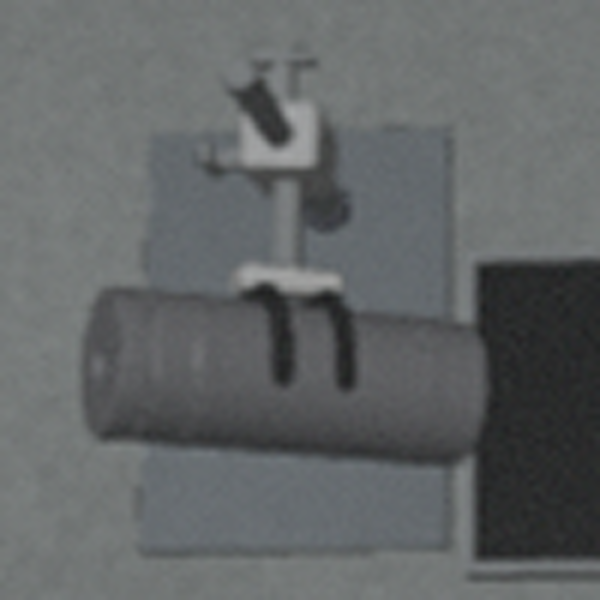

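View pics/standsc.png

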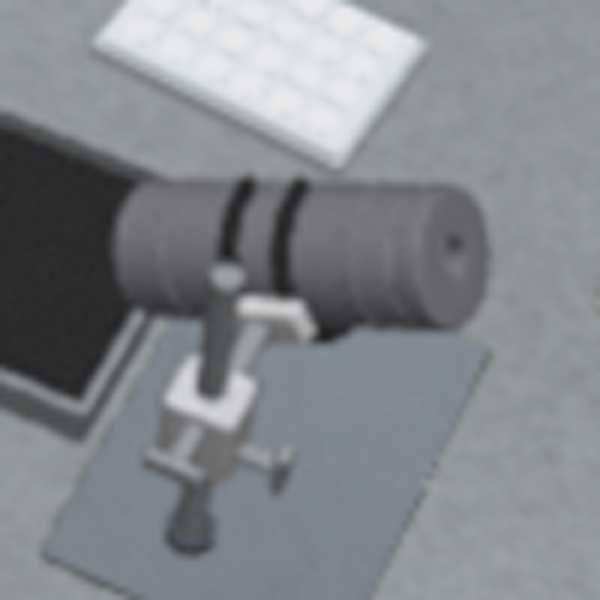

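View pics/disc.png

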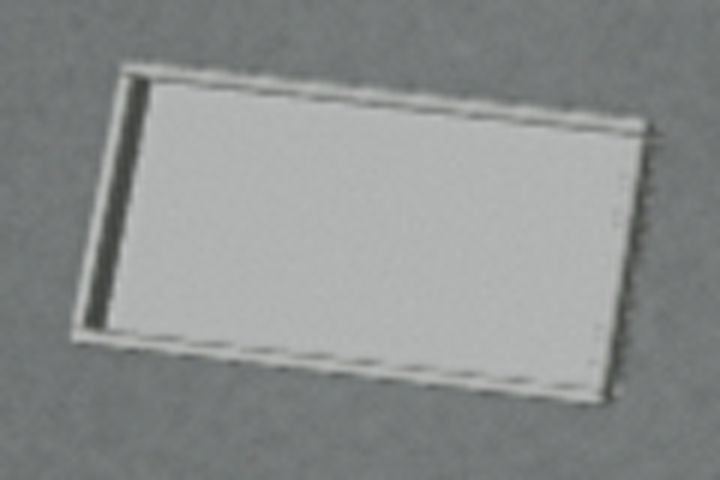

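```bash
python3 - <<'E'
from h import *
import pickle
from scipy.optimize import least_squares
D=pickle.load(open('d0.pkl','rb')); S,T=D['scene'],D['top']
f=lambda p,x,y:np.array(p)/6+[x,y]-[.4,.4]
ct=f([(152,132),(453,125),(450,548),(140,553)],200,160)   # +x+y, +x-y, -x-y, -x+y
W=atz(T,ct,.008);print('base corners\n',W.round(4)); 
for a,b in((0,1),(3,2),(3,0),(2,1)): d=W[b]-W[a];print(np.linalg.norm(d).round(4),np.degrees(np.arctan2(d[1],d[0])).round(2))
h1=f((103,360),200,160);h2=f((455,243),320,240)
H=tri([(T,h1),(S,h2)]);print('hole',H,proj(T,H)-h1,proj(S,H)-h2)
e=f([(275,108),(165,552)],430,200);R=atz(T,e,.049);print('rod ends',R.round(4),np.linalg.norm(R[0]-R[1]),R.mean(0),np.degrees(np.arctan2(*(R[0]-R[1])[1::-1])))
es=np.array([(242,191),(191,222)]);print('scene rod',atz(S,es,.049))
dc=f([(125,68),(650,122),(605,400),(75,335)],100,250);Q=atz(T,dc,.026);print('disc',Q.round(4),Q.mean(0))
for a,b in((0,1),(3,2),(3,0),(2,1)): d=Q[b]-Q[a];print(np.linalg.norm(d).round(4),np.degrees(np.arctan2(d[1],d[0])).round(2))
# silhouette fit of cylinder axis with both masks
M=[]
for c,n in((T,'top'),(S,'scene')):
    snap(n)
    L=r.masks_of(n,'hole'); print(n,[(l['conf'],l['box'],l['region'].sum()) for l in L[:3]])
    if L: cv2.imwrite('pics/mask_%s.png'%n,cv2.resize((L[0]['region']*255).astype(np.uint8),None,fx=1,fy=1))
cv2.imwrite('pics/rods.png',cv2.resize(S['color'][150:270,130:290,::-1],None,fx=5,fy=5,interpolation=2))
E
```

```text
base corners
 [[0.6828 0.1932 0.008 ]
 [0.6814 0.0695 0.008 ]
 [0.5068 0.0724 0.008 ]
 [0.5086 0.1965 0.008 ]]
0.1237 -90.64
0.124 -90.85
0.1742 -1.09
0.1746 -0.96
hole [0.56008734 0.18136251 0.13076089] [[-0.36497751  0.13283161]] [[-0.36535044  0.00650483]]
rod ends [[ 0.5636 -0.3956  0.049 ]
 [ 0.3962 -0.341   0.049 ]] 0.1760532279226332 [ 0.47988527 -0.36827576  0.049     ] -18.05850292781193
scene rod [[ 0.397745   -0.33226195  0.049     ]
 [ 0.56504598 -0.39172015  0.049     ]]
disc [[0.4917 0.4347 0.026 ]
 [0.4641 0.2269 0.026 ]
 [0.3576 0.2426 0.026 ]
 [0.3882 0.4491 0.026 ]] [0.42538982 0.33831779 0.026     ]
0.2095 -97.57
0.2087 -98.43
0.1044 -7.92
0.1076 -8.36
top [(0.91, [0.3353, 0.4319, 0.1027, 0.0627], np.int64(1751)), (0.22, [0.6167, 0.2696, 0.0523, 0.0883], np.int64(975))]
scene [(0.95, [0.5305, 0.5621, 0.0948, 0.0567], np.int64(1351)), (0.59, [0.2934, 0.3944, 0.092, 0.1042], np.int64(1009))]
```

View pics/rods.png

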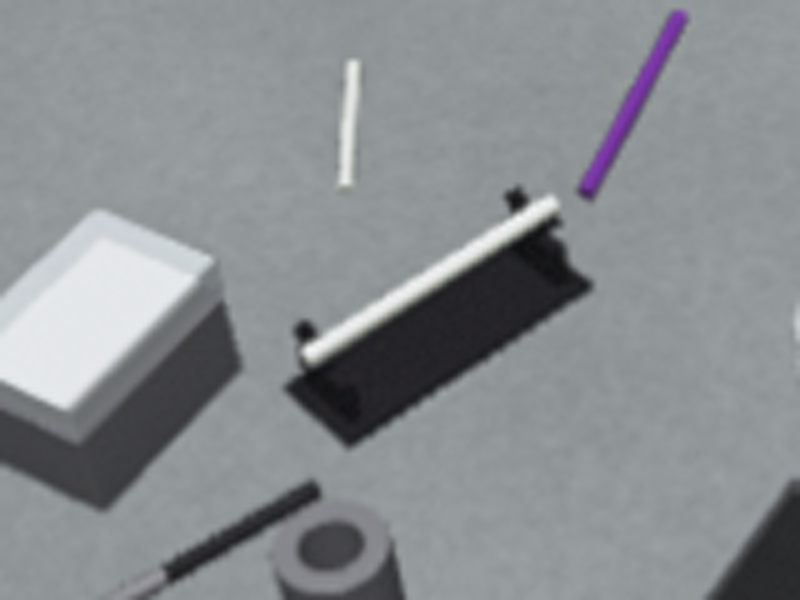

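```bash
python3 - <<'E'
from h import *
import pickle
from scipy.optimize import minimize
D=pickle.load(open('d0.pkl','rb')); S,T=D['scene'],D['top']
M={n:cv2.imread('pics/mask_%s.png'%n,0)>0 for n in('top','scene')}
th=np.linspace(0,2*np.pi,60,endpoint=False)
def cyl(p):
    hx,hy,hz,yaw=p; c30,s30=np.cos(np.pi/6),.5
    a=np.array([np.sin(yaw)*c30,-np.cos(yaw)*c30,-s30]);u=np.array([np.cos(yaw),np.sin(yaw),0]);v=np.cross(a,u)
    ring=.028*(np.cos(th)[:,None]*u+np.sin(th)[:,None]*v)
    return np.r_[[hx,hy,hz]+ring,[hx,hy,hz]+.14*a+ring]
K=8
def ren(c,p):
    im=np.zeros((480*4,640*4),np.uint8);h=cv2.convexHull(((proj(c,cyl(p))+.5)*4-.5).astype(np.float32))
    cv2.fillConvexPoly(im,np.round(h*16).astype(np.int32),255,shift=4)
    return cv2.resize(im,(640,480),interpolation=cv2.INTER_AREA)/255.
def cost(q,fl=False):
    p=np.array(q)*[.01,.01,.01,.1]; s=0;o=[]
    for c,n in((T,'top'),(S,'scene')):
        R=ren(c,p);e=np.abs(R-M[n]).sum();s+=e;o.append(e)
    return o if fl else s
best=minimize(cost,[55.9,18.0,12.5,-.1],method='Nelder-Mead',options=dict(initial_simplex=[[55.9,18,12.5,-.1],[56.5,18,12.5,-.1],[55.9,18.6,12.5,-.1],[55.9,18,13.2,-.1],[55.9,18,12.5,.4]],xatol=.005,fatol=.5))
print(best.x*[.01,.01,.01,5.73],best.fun,cost(best.x,True))
for y in(-.3,-.16,0,.2,.4):
    b=minimize(lambda q:cost([*q,y]),best.x[:3],method='Nelder-Mead');print(y*5.73,b.x,b.fun)
for n,c in(('top',T),('scene',S)):
    L=M[n];im=c['color'][:,:,::-1].copy();R=ren(c,best.x*[.01,.01,.01,.1])
    for A,col in((L,(0,0,255)),(R>.5,(0,255,0))):
        cs,_=cv2.findContours(A.astype(np.uint8),0,1);cv2.drawContours(im,cs,-1,col,1)
    u,v=proj(c,best.x[:3]*.01)[0].astype(int);cv2.imwrite('pics/fit_%s.png'%n,cv2.resize(im[v-50:v+50,u-80:u+80],None,fx=5,fy=5,interpolation=0))
E
```

```text
[ 0.56269166  0.18282774  0.12290093 -2.06291922] 337.8941176470588 [np.float64(169.10196078431375), np.float64(168.7921568627451)]
-1.719 [56.22022316 18.27532033 12.26012935] 338.7647058823529
-0.9168000000000001 [56.14876584 18.28988387 12.25619709] 348.22352941176473
0.0 [56.03389855 18.26750606 12.27965704] 370.4274509803921
1.1460000000000001 [55.9521392  18.28751027 12.29722886] 407.156862745098
2.2920000000000003 [55.83605612 18.29673109 12.15203106] 448.20784313725494
```

View pics/fit_top.png

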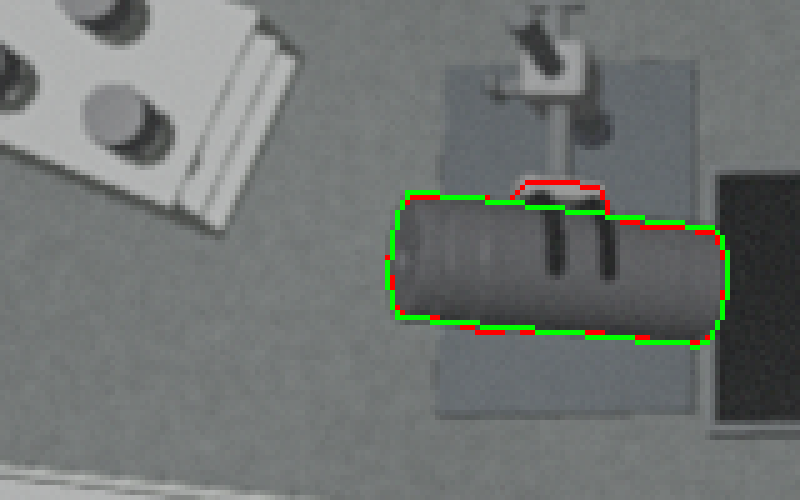

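View pics/fit_scene.png

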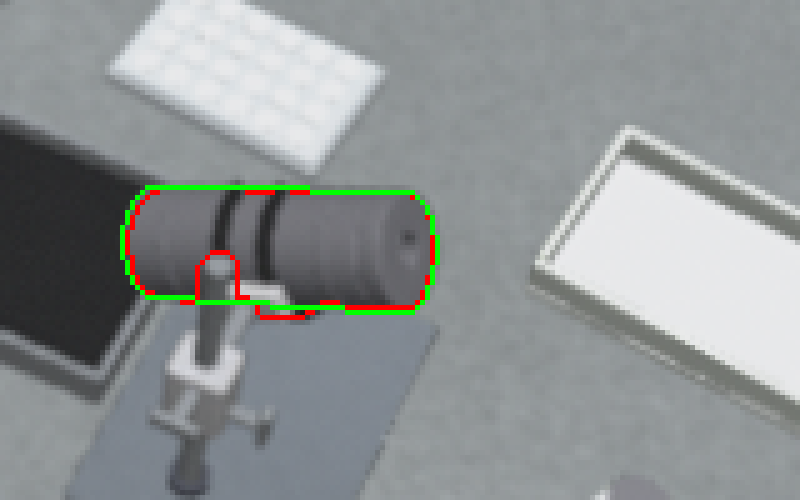

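Request:
{"fn": "servo_tool", "kwargs": {
  "moves": [
    {"tx": 2.2,"ty": -3.2,"tz": 0.8},
    {"tx": 4.4,"ty": -6.4,"tz": 1.6},
    {"tx": 6.6,"ty": -9.6,"tz": 2.4},
    {"tx": 8.8,"ty": -12.8,"tz": 3.2},
    {"tx": 11,"ty": -16,"tz": 4}
  ],
  "gripper": 1,
  "force": 25
}}

```text
invalid input at $.moves[0]: expected keys tx, ty, tz, roll
```

Request:
{"fn": "servo_tool", "kwargs": {
  "moves": [
    {"tx": 2.2,"ty": -3.2,"tz": 0.8},
    {"tx": 4.4,"ty": -6.4,"tz": 1.6},
    {"tx": 6.6,"ty": -9.6,"tz": 2.4},
    {"tx": 8.8,"ty": -12.8,"tz": 3.2},
    {"tx": 11,"ty": -16,"tz": 4}
  ]
}}

```text
invalid input at $.moves[0]: expected keys tx, ty, tz, roll
```

Request:
{"fn": "servo_tool", "kwargs": {
  "moves": [
    {"tx": 2,"ty": -3.5},
    {"tx": 3,"ty": -7.3},
    {"tx": 4,"ty": -11.2},
    {"tx": 4.5,"ty": -15.2},
    {"tx": 4.5,"ty": -19.2}
  ]
}}

```text
invalid input at $.moves[0]: expected keys tx, ty, tz, roll
```

Request:
{"fn": "servo_tool", "kwargs": {
  "moves": [
    {"tx": 0,"ty": -4},
    {"tx": 0,"ty": -8},
    {"tx": -1,"ty": -12},
    {"tx": -1.8,"ty": -16},
    {"tx": -2.5,"ty": -20,"tz": -2}
  ]
}}

```text
invalid input at $.moves[0]: expected keys tx, ty, tz, roll
```

Request:
{"fn": "servo_tool", "kwargs": {
  "moves": [
    {"tx": 2.2,"ty": -3.2,"tz": 0.8,"roll": 0},
    {"tx": 4.4,"ty": -6.4,"tz": 1.6,"roll": 0},
    {"tx": 6.6,"ty": -9.6,"tz": 2.4,"roll": 0},
    {"tx": 8.8,"ty": -12.8,"tz": 3.2,"roll": 0},
    {"tx": 11,"ty": -16,"tz": 4,"roll": 0}
  ],
  "gripper": 1,
  "force": 25
}}

```text
time_s: 3.32
tool_pos: [0.3182, 0.4544, 0.2624]
orientation: [-0.0, 0.162, 0.987, 0.0]
force: [0.9, 0.4, -0.0]
gripper_width: 0.0853
```

Request:
{"fn": "servo_tool", "kwargs": {
  "moves": [
    {"tx": 2.2,"ty": -3.2,"tz": 0.8,"roll": 0},
    {"tx": 4.4,"ty": -6.4,"tz": 1.6,"roll": 0},
    {"tx": 6.6,"ty": -9.6,"tz": 2.4,"roll": 0},
    {"tx": 8.8,"ty": -12.8,"tz": 3.2,"roll": 0},
    {"tx": 11,"ty": -16,"tz": 4,"roll": 0}
  ]
}}

```text
time_s: 3.73
tool_pos: [0.4282, 0.2942, 0.3026]
orientation: [0.0, 0.162, 0.987, 0.0]
force: [0.3, 1.0, 0.4]
gripper_width: 0.0849
```

Request:
{"fn": "servo_tool", "kwargs": {
  "moves": [
    {"tx": 2,"ty": -3.5,"tz": 0,"roll": 0},
    {"tx": 3,"ty": -7.3,"tz": 0,"roll": 0},
    {"tx": 4,"ty": -11.2,"tz": 0,"roll": 0},
    {"tx": 4.5,"ty": -15.2,"tz": 0,"roll": 0},
    {"tx": 4.5,"ty": -19.2,"tz": 0,"roll": 0}
  ]
}}

```text
time_s: 4.15
tool_pos: [0.4729, 0.1018, 0.3019]
orientation: [0.0, 0.162, 0.987, 0.0]
force: [0.7, -0.4, 0.6]
gripper_width: 0.0853
```

Request:
{"fn": "servo_tool", "kwargs": {
  "moves": [
    {"tx": 0,"ty": -4,"tz": 0,"roll": 0},
    {"tx": 0,"ty": -8,"tz": 0,"roll": 0},
    {"tx": -1,"ty": -12,"tz": 0,"roll": 0},
    {"tx": -1.8,"ty": -16,"tz": 0,"roll": 0},
    {"tx": -2.5,"ty": -20,"tz": -2,"roll": 0}
  ]
}}

```text
time_s: 4.57
tool_pos: [0.4486, -0.0955, 0.2861]
orientation: [0.002, 0.162, 0.987, 0.001]
force: [2.3, -0.9, 0.2]
gripper_width: 0.0853
```

Request:
{"fn": "servo_tool", "kwargs": {
  "moves": [
    {"tx": 0,"ty": -3.8,"tz": -1,"roll": 0},
    {"tx": 0,"ty": -7.6,"tz": -2.2,"roll": 0},
    {"tx": 0.1,"ty": -11.4,"tz": -3.5,"roll": 0},
    {"tx": 0.1,"ty": -15.2,"tz": -4.8,"roll": 0},
    {"tx": 0.2,"ty": -19,"tz": -6,"roll": 0}
  ]
}}

```text
time_s: 4.98
tool_pos: [0.4496, -0.2847, 0.2236]
orientation: [0.001, 0.161, 0.987, 0.0]
force: [0.2, 1.2, -0.2]
gripper_width: 0.0855
```

Request:
{"fn": "servo_tool", "kwargs": {
  "moves": [
    {"tx": 0.1,"ty": -3.6,"tz": -1.5,"roll": 0},
    {"tx": 0.2,"ty": -6.8,"tz": -3.5,"roll": 0},
    {"tx": 0.2,"ty": -6.8,"tz": -6,"roll": 0},
    {"tx": 0.2,"ty": -6.8,"tz": -6,"roll": 0}
  ]
}}

```text
time_s: 5.32
tool_pos: [0.4491, -0.3516, 0.1593]
orientation: [-0.003, 0.164, 0.987, -0.0]
force: [0.1, 1.4, -0.3]
gripper_width: 0.0853
```

```bash
python3 - <<'E'
from h import *
import pickle
c=snap('wrist','w1.png');pickle.dump(c,open('w1.pkl','wb'));s=r.read_state();print(s['tool_pos'],s['orientation'],s['time_s'],c['extrinsics'].round(3).tolist())
print(proj(c,[[.5636,-.3956,.049],[.3962,-.341,.049],[.4515,-.3575,.049]]))
for q in['rod_end_a','rod_mid','rest']:
  print(q,[(np.round(np.array(l['position'])*[640,480],1).tolist(),round(l['conf'],2)) for l in r.pinpoint('wrist',q)[:4]])
E
```

```text
[ 0.45035    -0.35068239  0.16160737] [-2.32771769e-03  1.62686767e-01  9.86675010e-01  1.52020875e-04] 5.3667 [[0.323, -0.899, -0.296, 0.372], [0.946, 0.307, 0.102, -0.325], [-0.001, -0.313, 0.95, 0.312], [0.0, 0.0, 0.0, 1.0]]
[[317.2475406  394.3307915 ]
 [311.97980997 151.37707286]
 [316.15857883 241.90261072]]
rod_end_a [([132.0, 222.9], 0.98), ([271.2, 75.8], 0.86), ([318.3, 395.2], 0.79), ([315.2, 150.1], 0.62)]
rod_mid [([65.1, 172.3], 0.72), ([313.1, 285.7], 0.71), ([362.7, 447.0], 0.66)]
rest [([314.5, 261.6], 0.96)]
```

View pics/w1.png

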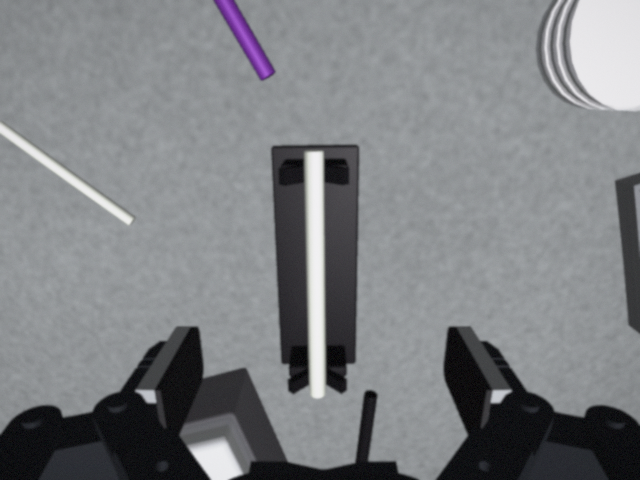

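```bash
python3 - <<'E'
from h import *
import pickle
c=pickle.load(open('w1.pkl','rb'))
P=atz(c,[(317.5,397),(314.3,151.5)],[.049]);m=P.mean(0);d=P[0]-P[1];L=np.linalg.norm(d);d/=L
print(P.round(4),L,m,np.degrees(np.arctan2(d[1],d[0])),'grip@-30',m-.03*d)
s=r.read_state();print(s['tool_pos'],s['time_s']);q=s['orientation'];print(np.degrees(np.arctan2(2*q[2]**2-1,2*q[1]*q[2]))-90)
E
```

```text
[[ 0.5659 -0.3962  0.049 ]
 [ 0.3967 -0.3397  0.049 ]] 0.17839054494768036 [ 0.48132543 -0.36795176  0.049     ] -18.469616112609323 grip@-30 [ 0.45287067 -0.35844771  0.049     ]
[ 0.45301331 -0.35024874  0.16496781] 5.5167
-18.519803653879634
```

Request:
{"fn": "servo_tool", "kwargs": {
  "moves": [
    {"tx": 0.2,"ty": -0.4,"tz": -3.5,"roll": 0},
    {"tx": 0.2,"ty": -0.4,"tz": -7,"roll": 0},
    {"tx": 0.2,"ty": -0.4,"tz": -10,"roll": 0},
    {"tx": 0.2,"ty": -0.4,"tz": -11.5,"roll": 0},
    {"tx": 0.2,"ty": -0.4,"tz": -11.5,"roll": 0}
  ]
}}

```text
time_s: 5.93
tool_pos: [0.4539, -0.3525, 0.047]
orientation: [-0.001, 0.16, 0.987, 0.001]
force: [-0.1, -0.8, 0.6]
gripper_width: 0.0854
```

Request:
{"fn": "servo_tool", "kwargs": {
  "moves": [
    {"tx": 0,"ty": 0,"tz": 0,"roll": 0},
    {"tx": 0,"ty": 0,"tz": 0,"roll": 0},
    {"tx": 0,"ty": 0,"tz": 0,"roll": 0},
    {"tx": 0,"ty": 0,"tz": 0,"roll": 0},
    {"tx": 0,"ty": 0,"tz": 0,"roll": 0}
  ],
  "gripper": 0,
  "force": 30
}}

```text
time_s: 6.35
tool_pos: [0.4547, -0.355, 0.0496]
orientation: [0.001, 0.162, 0.987, -0.0]
force: [0.4, -0.4, -0.6]
gripper_width: 0.0258
```

Request:
{"fn": "servo_tool", "kwargs": {
  "moves": [
    {"tx": 0,"ty": 0,"tz": 0,"roll": 0},
    {"tx": 0,"ty": 0,"tz": 0,"roll": 0}
  ]
}}

```text
time_s: 6.52
tool_pos: [0.4541, -0.3549, 0.0488]
orientation: [0.0, 0.162, 0.987, -0.0]
force: [0.3, 0.7, -0.7]
gripper_width: 0.0007
```

```bash
python3 - <<'E'
from h import *
c=snap('wrist','w2.png');t=snap('top');s=snap('scene')
cv2.imwrite('pics/t2.png',cv2.resize(t['color'][180:320,400:560,::-1],None,fx=5,fy=4.2,interpolation=2))
cv2.imwrite('pics/s2.png',cv2.resize(s['color'][120:270,130:290,::-1],None,fx=4,fy=4,interpolation=2));q=r.read_state();print(q['gripper_width'],q['tool_pos'])
E
```

```text
-0.0001480473257138686 [ 0.4539514  -0.35483429  0.048502  ]
```

View pics/w2.png

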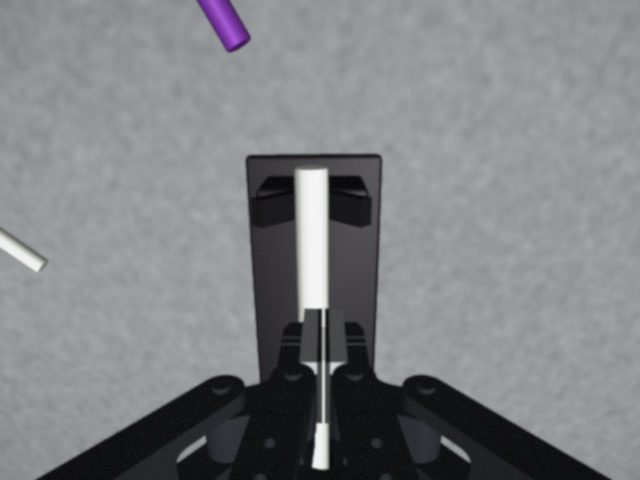

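View pics/s2.png

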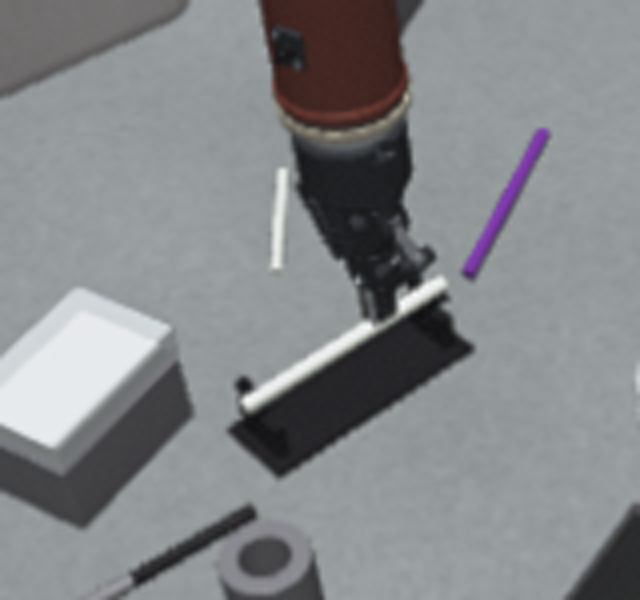

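```bash
python3 - <<'E'
from h import *
c=snap('wrist');s=r.read_state();p=np.array([.453,-.358,.047]);
R=c['extrinsics']
print(R[:3,3],s['tool_pos'],s['orientation'],s['time_s'],s['joint_pos'])
for z in(.017,.03,.047,.06,.08,.1):print(z,proj(c,p*[1,1,0]+[0,0,z]))
img=c['color'][250:480,220:420,::-1];cv2.imwrite('pics/w3.png',cv2.resize(img,None,fx=2.6,fy=2.6,interpolation=2))
E
```

```text
[ 0.3755909  -0.32883484  0.20092225] [ 0.45394591 -0.35483057  0.04847783] [-6.00198433e-05  1.61719393e-01  9.86836782e-01 -5.61935537e-06] 6.7167 [-0.1302622   0.46989721  0.89433204  1.87043705 -0.43071398  1.00752377
  2.19404571]
0.017 [[316.61636103 285.32783506]]
0.03 [[316.21563881 297.48448889]]
0.047 [[315.60734767 315.97012945]]
0.06 [[315.0621264  332.57237109]]
0.08 [[314.04522187 363.62364625]]
0.1 [[312.73139109 403.91419315]]
```

View pics/w3.png

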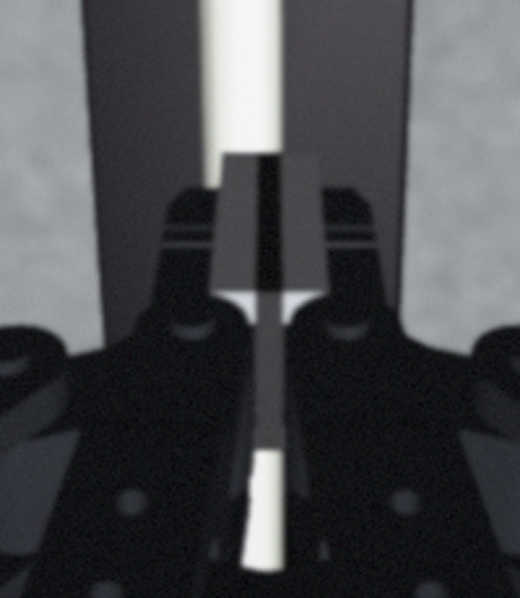

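```bash
python3 - <<'E'
from h import *
a=cv2.imread('pics/w2.png')[250:480,220:420];b=snap('wrist')['color'][250:480,220:420,::-1]
cv2.imwrite('pics/w4.png',cv2.resize(np.hstack([a,b]),None,fx=2,fy=2.6,interpolation=2));s=r.read_state();print(s['gripper_width'],s['force'],s['wrist_torque'])
c=snap('wrist')
for z in(.02,.03,.04,.05,.06,.07):print(z,proj(c,np.array([.453,-.358,z])-np.array([.0104,-.0035,0])))
E
```

```text
-0.00024397567854086337 [-0.19518133  0.19387946 -0.42813214] [ 0.0028046  -0.02373158 -0.04183507]
0.02 [[316.41581041 266.00404348]]
0.03 [[316.0896589  274.55840192]]
0.04 [[315.7288383  284.03151597]]
0.05 [[315.32759676 294.57758452]]
0.06 [[314.87886024 306.38673736]]
0.07 [[314.37383923 319.69590779]]
```

View pics/w4.png

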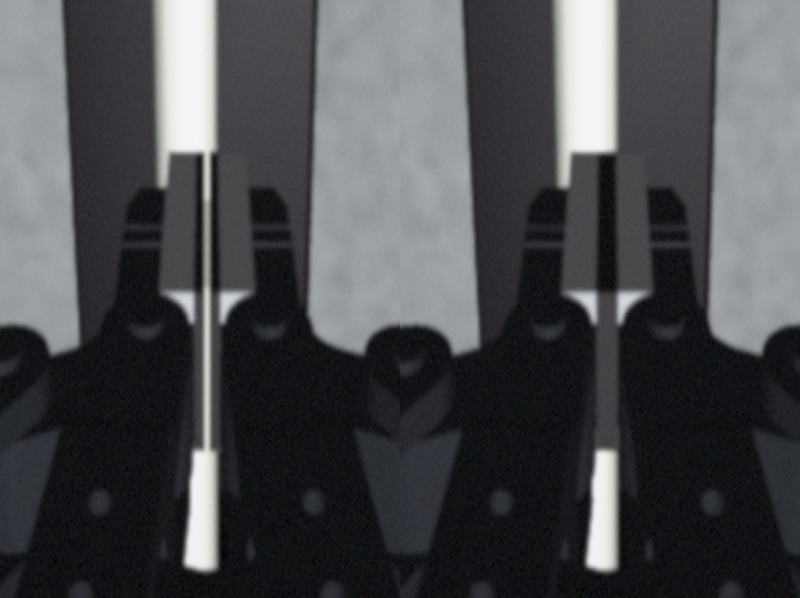

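```bash
python3 - <<'E'
from h import *
s=snap('scene');t=snap('top')
for z in(.03,.049,.06,.1,.2):print(z,proj(s,[.453,-.358,z]).round(1),proj(t,[.453,-.358,z]).round(1))
cv2.imwrite('pics/s3.png',cv2.resize(s['color'][170:230,180:260,::-1],None,fx=10,fy=10,interpolation=2))
E
```

```text
0.03 [[224.7 204.9]] [[460.5 267. ]]
0.049 [[223.9 200.2]] [[462.7 266.1]]
0.06 [[223.5 197.4]] [[464.1 265.5]]
0.1 [[221.7 186.9]] [[469.3 263.4]]
0.2 [[217.  158.5]] [[484.4 257.4]]
```

View pics/s3.png

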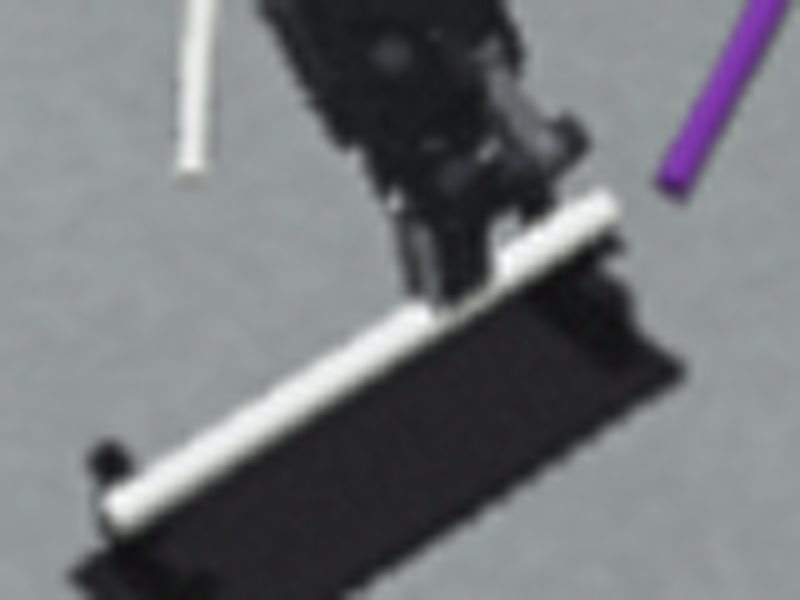

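Request:
{"fn": "servo_tool", "kwargs": {
  "moves": [
    {"tx": 0,"ty": 0,"tz": 0.5,"roll": 0},
    {"tx": 0,"ty": 0,"tz": 0.5,"roll": 0},
    {"tx": 0,"ty": 0,"tz": 0.5,"roll": 0},
    {"tx": 0,"ty": 0,"tz": 0.5,"roll": 0},
    {"tx": 0,"ty": 0,"tz": -0.5,"roll": 0}
  ],
  "gripper": 0.55
}}

```text
time_s: 7.33
tool_pos: [0.4549, -0.3556, 0.0446]
orientation: [0.001, 0.162, 0.987, -0.0]
force: [-0.4, -0.3, 0.3]
gripper_width: 0.0467
```

Request:
{"fn": "servo_tool", "kwargs": {
  "moves": [
    {"tx": 0,"ty": 0,"tz": -0.8,"roll": 0},
    {"tx": 0,"ty": 0,"tz": -1.4,"roll": 0},
    {"tx": 0,"ty": 0,"tz": -2.0,"roll": 0},
    {"tx": 0,"ty": 0,"tz": -2.0,"roll": 0}
  ]
}}

```text
time_s: 7.67
tool_pos: [0.4531, -0.3543, 0.0218]
orientation: [-0.001, 0.162, 0.987, 0.0]
force: [-0.4, 0.3, 0.6]
gripper_width: 0.0471
```

```bash
python3 - <<'E'
from h import *
c=snap('wrist','w5.png');s=snap('scene');q=r.read_state();print(q['tool_pos'],q['gripper_width'],q['force'],q['time_s'])
cv2.imwrite('pics/s5.png',cv2.resize(s['color'][170:230,180:260,::-1],None,fx=10,fy=10,interpolation=2))
E
```

```text
[ 0.45365369 -0.35486251  0.02309538] 0.04704237407804645 [-0.16987163 -0.26803528 -0.37338132] 7.7667
```

View pics/w5.png

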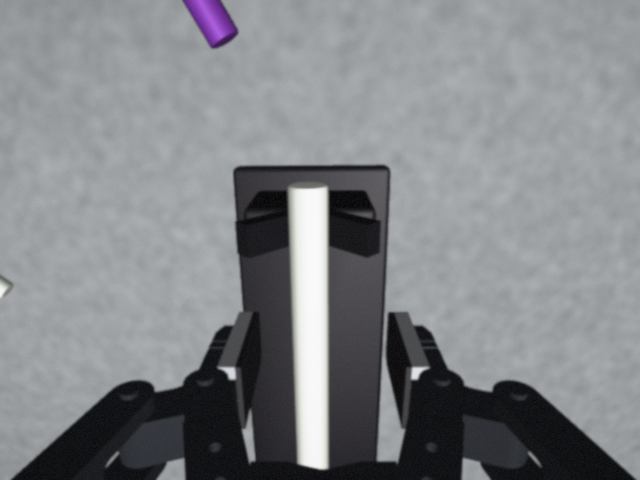

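View pics/s5.png

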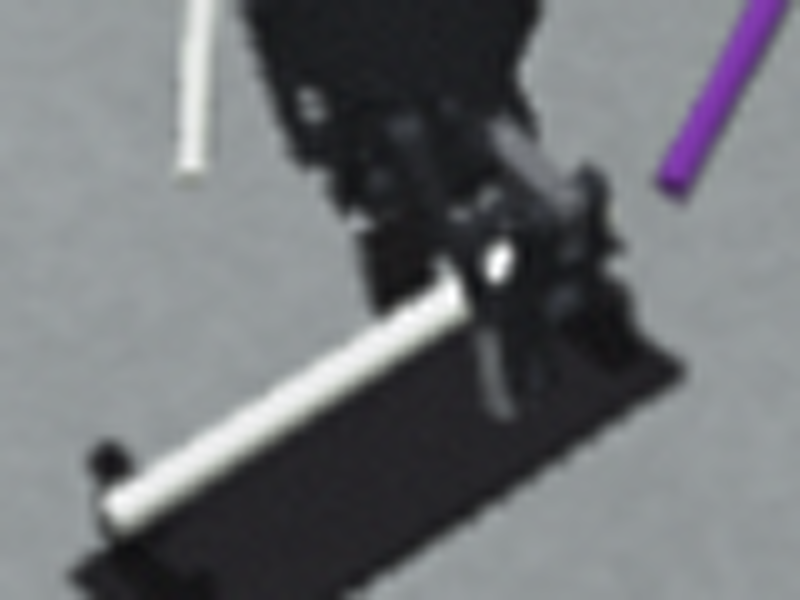

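```bash
python3 - <<'E'
from h import *
s=snap('scene')
for w in(.02,.027,.034):
 for z in(.01,.02,.03,.04):print(w,z,proj(s,[.453+.316*w,-.357+.949*w,z]).round(1))
E
```

```text
0.02 0.01 [[230.2 213.5]]
0.02 0.02 [[229.8 211.1]]
0.02 0.03 [[229.4 208.6]]
0.02 0.04 [[229.  206.1]]
0.027 0.01 [[231.8 214.8]]
0.027 0.02 [[231.4 212.3]]
0.027 0.03 [[231.  209.8]]
0.027 0.04 [[230.6 207.3]]
0.034 0.01 [[233.3 216. ]]
0.034 0.02 [[232.9 213.6]]
0.034 0.03 [[232.5 211.1]]
0.034 0.04 [[232.2 208.6]]
```

Request:
{"fn": "servo_tool", "kwargs": {
  "moves": [
    {"tx": 0,"ty": 0,"tz": 0,"roll": 0},
    {"tx": 0,"ty": 0,"tz": 0,"roll": 0},
    {"tx": 0,"ty": 0,"tz": 0,"roll": 0},
    {"tx": 0,"ty": 0,"tz": 0,"roll": 0},
    {"tx": 0,"ty": 0,"tz": 0,"roll": 0}
  ],
  "gripper": 0,
  "force": 40
}}

```text
time_s: 8.23
tool_pos: [0.4531, -0.3584, 0.0247]
orientation: [0.001, 0.163, 0.987, -0.002]
force: [-3.8, -9.0, 2.5]
gripper_width: 0.0105
```

```bash
python3 - <<'E'
from h import *
c=snap('wrist','w6.png');q=r.read_state();print(q['tool_pos'],q['gripper_width'],q['force'],q['time_s'])
E
```

```text
[ 0.45309592 -0.3583667   0.02468378] 0.010419320717909828 [-3.59628082 -8.48781477  3.34001577] 8.2833
```

View pics/w6.png

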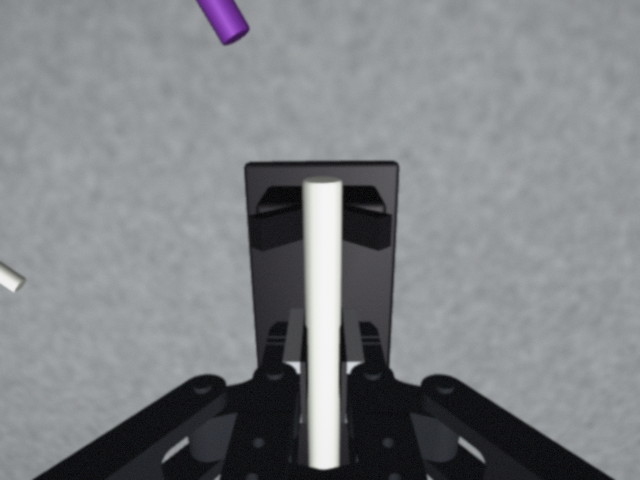

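Request:
{"fn": "servo_tool", "kwargs": {
  "moves": [
    {"tx": 0,"ty": 0,"tz": 0.7,"roll": 0},
    {"tx": 0,"ty": 0,"tz": 1.5,"roll": 0},
    {"tx": 0,"ty": 0,"tz": 3,"roll": 0},
    {"tx": 0,"ty": 0,"tz": 5,"roll": 0},
    {"tx": 0,"ty": 0,"tz": 7,"roll": 0}
  ]
}}

```text
time_s: 8.7
tool_pos: [0.454, -0.3543, 0.0945]
orientation: [-0.0, 0.162, 0.987, 0.0]
force: [0.3, -0.6, -0.4]
gripper_width: 0.0104
```

Request:
{"fn": "servo_tool", "kwargs": {
  "moves": [
    {"tx": 0,"ty": 0,"tz": 3,"roll": 0},
    {"tx": 0,"ty": 0,"tz": 6,"roll": 0},
    {"tx": 0,"ty": 0,"tz": 9,"roll": 0},
    {"tx": 0,"ty": 0,"tz": 11,"roll": 0},
    {"tx": 0,"ty": 0,"tz": 11,"roll": 0}
  ]
}}

```text
time_s: 9.12
tool_pos: [0.4556, -0.356, 0.2084]
orientation: [0.003, 0.162, 0.987, -0.001]
force: [1.1, -0.6, 0.1]
gripper_width: 0.0105
```

```bash
python3 - <<'E'
from h import *
c=snap('wrist','w7.png');s=snap('scene','s7.png');q=r.read_state();print(q['tool_pos'],q['gripper_width'],q['force'],q['wrist_torque'],q['time_s'])
for n in ['scene','wrist']:
 for k in ['rod_end_a','rod_mid']: print(n,k,[(np.round(np.array(l['position'])*[640,480],1).tolist(),round(l['conf'],2)) for l in r.pinpoint(n,k)[:4]])
E
```

```text
[ 0.45453057 -0.35461395  0.20447467] 0.01072751997493197 [ 1.07093587  0.94141427 -0.31091923] [ 0.01260566 -0.0194532   0.04479311] 9.2167
scene rod_end_a [([179.2, 172.5], 0.8), ([247.7, 189.3], 0.66), ([233.0, 142.5], 0.48), ([197.0, 189.3], 0.48)]
scene rod_mid [([200.1, 176.2], 0.6), ([205.6, 153.8], 0.59), ([256.4, 168.1], 0.54)]
wrist rod_end_a [([321.7, 176.8], 0.96), ([281.0, 68.0], 0.77), ([157.2, 193.0], 0.73), ([37.2, 105.8], 0.68)]
wrist rod_mid [([323.0, 415.3], 0.97), ([99.3, 150.8], 0.91)]
```

View pics/w7.png

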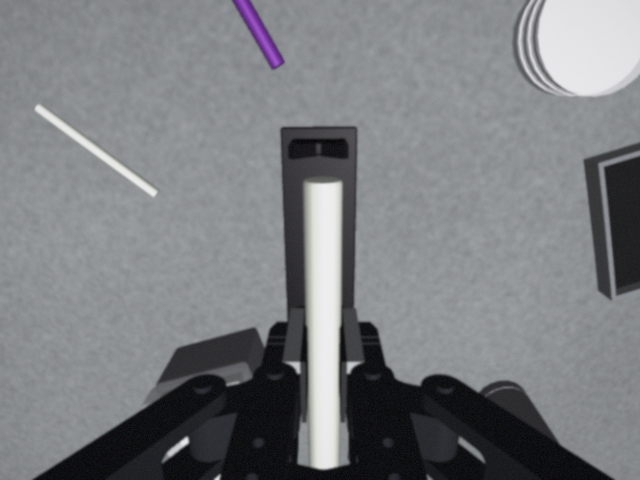

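View pics/s7.png

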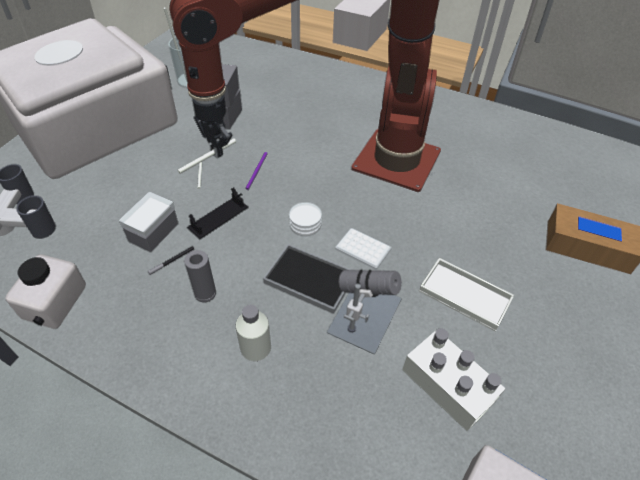

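Request:
{"fn": "servo_tool", "kwargs": {
  "moves": [
    {"tx": 0.5,"ty": 1.5,"tz": 3,"roll": -6},
    {"tx": 1,"ty": 4.5,"tz": 5,"roll": -12},
    {"tx": 1.5,"ty": 8.2,"tz": 6,"roll": -18},
    {"tx": 2,"ty": 12,"tz": 7,"roll": -24},
    {"tx": 2.5,"ty": 16,"tz": 8,"roll": -30}
  ]
}}

```text
time_s: 9.83
tool_pos: [0.4759, -0.2196, 0.2767]
orientation: [-0.001, 0.391, 0.92, -0.0]
force: [1.1, 0.4, -0.4]
gripper_width: 0.0101
```

Request:
{"fn": "servo_tool", "kwargs": {
  "moves": [
    {"tx": 0.5,"ty": 4,"tz": 1,"roll": -6},
    {"tx": 1,"ty": 8,"tz": 2,"roll": -12},
    {"tx": 1.5,"ty": 12,"tz": 3,"roll": -18},
    {"tx": 2,"ty": 16,"tz": 4,"roll": -24},
    {"tx": 2,"ty": 20,"tz": 4.5,"roll": -30}
  ]
}}

```text
time_s: 10.25
tool_pos: [0.4944, -0.0549, 0.3158]
orientation: [-0.0, 0.604, 0.797, 0.0]
force: [0.9, -0.1, -0.4]
gripper_width: 0.0105
```

Request:
{"fn": "servo_tool", "kwargs": {
  "moves": [
    {"tx": 0,"ty": 4,"tz": 0,"roll": -6},
    {"tx": 0,"ty": 8,"tz": 0,"roll": -12},
    {"tx": 0,"ty": 12,"tz": 0,"roll": -12.8},
    {"tx": 0,"ty": 16,"tz": 0,"roll": -12.8},
    {"tx": 0,"ty": 20,"tz": 0,"roll": -12.8}
  ]
}}

```text
time_s: 10.67
tool_pos: [0.4939, 0.1454, 0.3148]
orientation: [-0.001, 0.688, 0.726, -0.0]
force: [0.7, -0.1, -0.2]
gripper_width: 0.0103
```

Request:
{"fn": "servo_tool", "kwargs": {
  "moves": [
    {"tx": 0,"ty": 1.5,"tz": 0,"roll": 0},
    {"tx": 0,"ty": 1.5,"tz": 0,"roll": 0},
    {"tx": 0,"ty": 1.5,"tz": 0,"roll": 0}
  ]
}}

```text
time_s: 10.92
tool_pos: [0.4942, 0.159, 0.3146]
orientation: [-0.0, 0.687, 0.727, -0.001]
force: [-0.3, -1.2, -0.8]
gripper_width: 0.0105
```

```bash
python3 - <<'E'
from h import *
import pickle
c=snap('wrist','w8.png');s=snap('scene','s8.png');t=snap('top','t8.png');q=r.read_state();print(q['tool_pos'],q['orientation'],q['gripper_width'],q['force'],q['joint_pos'],q['time_s'])
pickle.dump(dict(wrist=c,scene=s,top=t,q=q),open('d8.pkl','wb'))
print(proj(c,[.5617,.1825,.1235]),c['extrinsics'][:3,3])
for n in ['wrist','scene','top']:
 for k in ['hole','rod_end_a']: print(n,k,[(np.round(np.array(l['position'])*[640,480],1).tolist(),round(l['conf'],2)) for l in r.pinpoint(n,k)[:4]])
E
```

```text
[0.4948274  0.15684006 0.31542551] [-1.68578907e-04  6.88325027e-01  7.25402387e-01 -7.73448333e-05] 0.010767071705547996 [-0.16763071 -0.25600466  0.1238316 ] [-1.02538391  0.00954657  0.64632734  1.65542406 -0.00601614  1.47883091
 -0.326083  ] 11.0667
[[408.97872873 180.7369216 ]] [0.48968807 0.24132593 0.46685567]
wrist hole [([412.0, 179.7], 0.92)]
wrist rod_end_a [([320.0, 178.1], 0.6)]
scene hole [([395.0, 281.3], 0.95)]
scene rod_end_a [([438.8, 202.3], 0.88), ([355.8, 177.9], 0.59), ([199.1, 165.8], 0.58), ([245.1, 191.8], 0.58)]
top hole [([220.1, 222.2], 0.65)]
top rod_end_a [([267.0, 225.6], 0.83), ([547.2, 327.3], 0.59), ([461.5, 313.0], 0.56), ([513.1, 286.2], 0.5)]
```

View pics/w8.png

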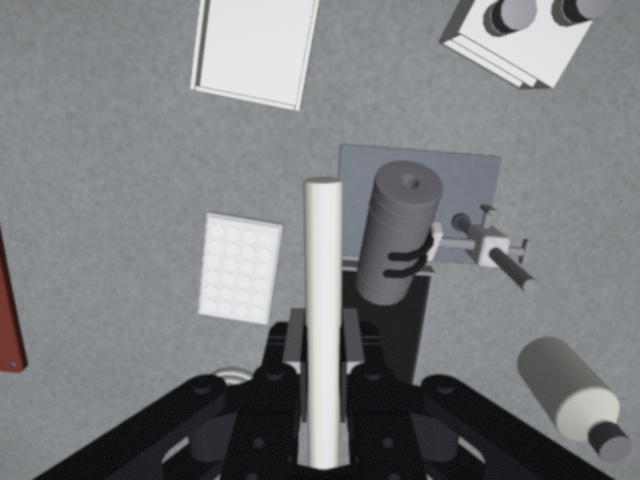

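```bash
python3 - <<'E'
from h import *
import pickle
D=pickle.load(open('d8.pkl','rb'));c=D['wrist']
im=c['color'][:,:,::-1].copy()
a=cv2.resize(im[140:320,330:480],None,fx=3.3,fy=3.3,interpolation=2)
b=im.copy()
th=np.linspace(0,2*np.pi,60,endpoint=False)
def draw(H,yaw,col):
    y=np.radians(yaw);ax=np.array([np.sin(y)*.866,-np.cos(y)*.866,-.5]);u=np.array([np.cos(y),np.sin(y),0]);v=np.cross(ax,u)
    for rad,l in((.028,0),(.0075,0),(.028,.14)):
        P=np.array(H)+ax*l+rad*(np.cos(th)[:,None]*u+np.sin(th)[:,None]*v)
        cv2.polylines(b3,[np.round(((proj(c,P)-[330,140]+.5)*3.3-.5)*16).astype(np.int32)],True,col,1,cv2.LINE_AA,4)
b3=a.copy();draw([.5617,.1825,.1235],-1.2,(0,255,0))
cv2.imwrite('pics/w8c.png',b3[:, :]);
t=D['top'];b4=a
print('rod tail top/scene',)
q=D['q'];tp=q['tool_pos'];d=np.array([np.sin(np.radians(3)),-np.cos(np.radians(3)),0])
for k in(.118,-.058):
    P=tp+d*k+[0,0,.025];print(k,P,proj(t,P),proj(D['scene'],P),proj(c,P))
E
```

```text
rod tail top/scene
0.118 [0.50100304 0.03900177 0.34042551] [[268.85411623 225.1098374 ]] [[354.70178166 174.78057447]] [[323.60792605 578.81823264]]
-0.058 [0.49179191 0.21476057 0.34042551] [[164.03992131 233.87100018]] [[437.08413298 199.19118903]] [[326.1583856  192.19900467]]
```

View pics/w8c.png

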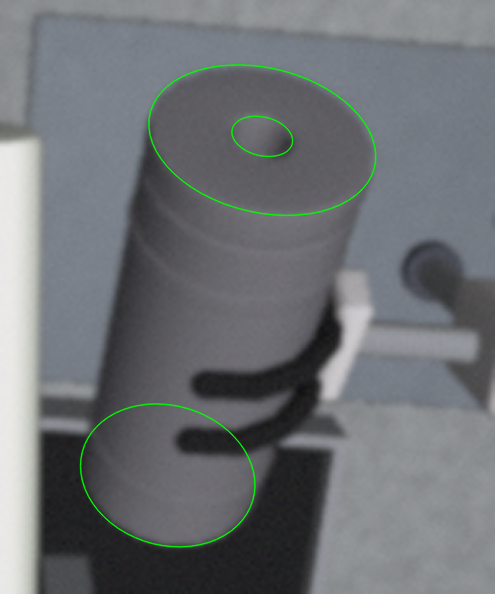

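View pics/t8.png

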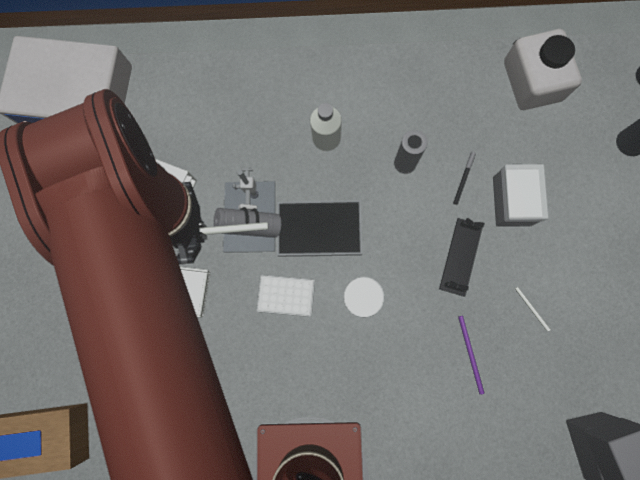

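View pics/s8.png

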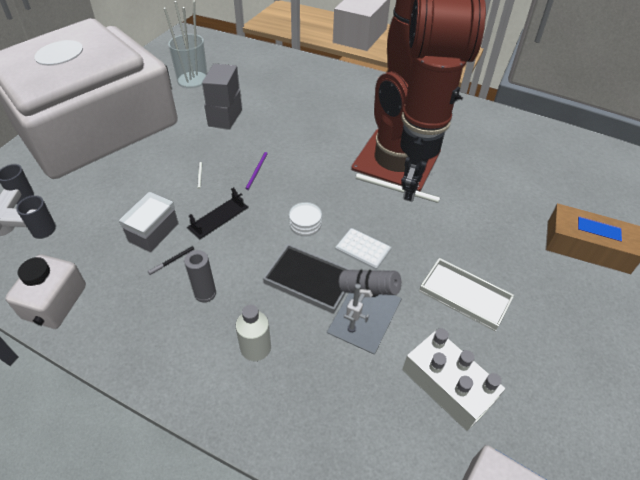

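```bash
python3 - <<'E'
from h import *
import pickle
D=pickle.load(open('d8.pkl','rb'));c,s,t=D['wrist'],D['scene'],D['top']
cv2.imwrite('pics/s8c.png',cv2.resize(s['color'][150:220,340:450,::-1],None,fx=7,fy=7,interpolation=2))
T=tri([(s,(438.5,201.5)),(c,(322.5,182))]);F=tri([(s,(356.2,177.8)),(t,(267.8,225.8))]);tp=D['q']['tool_pos']
print('tail',T,'front',F,'len',np.linalg.norm(T-F),'tail rel',T-tp,'front rel',F-tp,proj(s,T),proj(c,T))
E
```

```text
tail [0.49062129 0.21768953 0.33490846] front [0.50109138 0.04234483 0.33350799] len 0.17566259972816112 tail rel [-0.00420611  0.06084948  0.01948295] front rel [ 0.00626398 -0.11449523  0.01808248] [[438.09333983 201.27457302]] [[322.85928899 179.00968365]]
```

View pics/s8c.png

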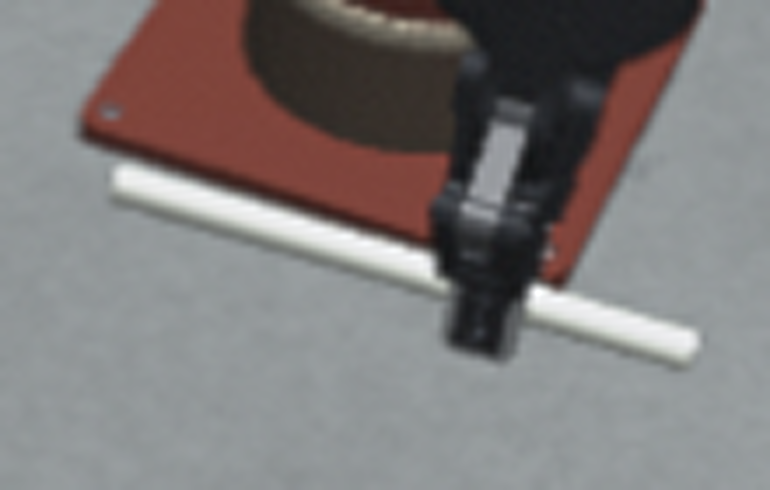

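```bash
python3 - <<'E'
from h import *
import pickle
D=pickle.load(open('d0.pkl','rb'));c,t=D['scene'],D['top']
print(atz(t,[(118,145),(195,180),(182,214),(97,181)],.112).round(3))
print(atz(c,[(407,362),(438,330),(505,388),(474,424)],.112).round(3))
cv2.imwrite('pics/rack.png',cv2.resize(t['color'][130:330,90:300,::-1],None,fx=3,fy=3,interpolation=2))
E
```

```text
[[0.745 0.412 0.112]
 [0.656 0.235 0.112]
 [0.58  0.262 0.112]
 [0.662 0.455 0.112]]
[[0.731 0.274 0.112]
 [0.629 0.308 0.112]
 [0.699 0.472 0.112]
 [0.798 0.435 0.112]]
```

View pics/rack.png

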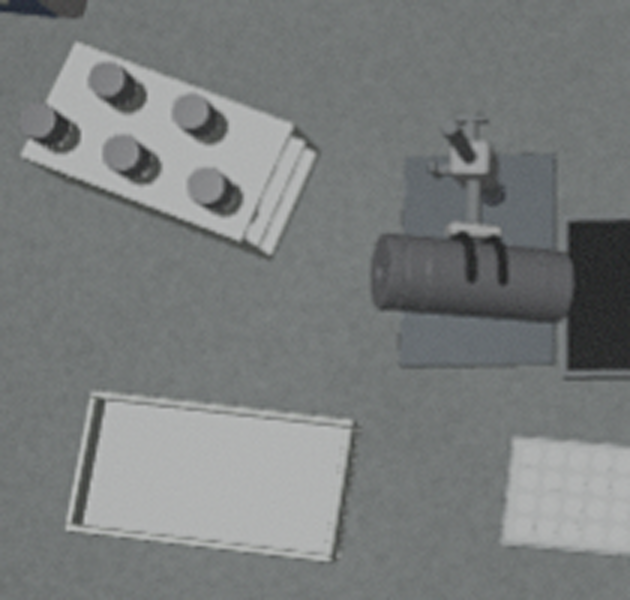

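Request:
{"fn": "servo_tool", "kwargs": {
  "moves": [
    {"tx": 1.5,"ty": 3.6,"tz": 0,"roll": -1},
    {"tx": 3,"ty": 7.2,"tz": 0,"roll": -2},
    {"tx": 4.5,"ty": 10.8,"tz": 0,"roll": -3},
    {"tx": 6,"ty": 14.4,"tz": 0,"roll": -4.2},
    {"tx": 7,"ty": 17,"tz": -2,"roll": -4.2}
  ]
}}

```text
time_s: 11.78
tool_pos: [0.5661, 0.3329, 0.298]
orientation: [-0.0, 0.713, 0.701, 0.003]
force: [-0.6, 0.5, 0.3]
gripper_width: 0.0102
```

Request:
{"fn": "servo_tool", "kwargs": {
  "moves": [
    {"tx": 0,"ty": 0,"tz": -3.8,"roll": 0},
    {"tx": 0,"ty": 0,"tz": -7.6,"roll": 0},
    {"tx": 0,"ty": 0,"tz": -11.4,"roll": 0},
    {"tx": 0,"ty": 0,"tz": -13,"roll": 0},
    {"tx": 0,"ty": 0,"tz": -13,"roll": 0}
  ]
}}

```text
time_s: 12.2
tool_pos: [0.5621, 0.3274, 0.1606]
orientation: [-0.001, 0.714, 0.701, -0.004]
force: [-1.7, -0.1, -1.3]
gripper_width: 0.0107
```

```bash
python3 - <<'E'
from h import *
import pickle
s=snap('scene','s9.png');t=snap('top','t9.png');q=r.read_state();print(q['tool_pos'],q['orientation'],q['gripper_width'],q['force'],q['time_s'])
a,b=q['orientation'][1:3];print('jaw',np.degrees(np.arctan2(2*b*b-1,2*a*b)))
pickle.dump(dict(scene=s,top=t,q=q),open('d9.pkl','wb'))
for n in ['scene','top']:
 for k in ['rod_end_a']: print(n,k,[(np.round(np.array(l['position'])*[640,480],1).tolist(),round(l['conf'],2)) for l in r.pinpoint(n,k)[:4]])
cv2.imwrite('pics/s9c.png',cv2.resize(s['color'][200:320,340:480,::-1],None,fx=5,fy=5,interpolation=2))
cv2.imwrite('pics/t9c.png',cv2.resize(t['color'][150:290,130:300,::-1],None,fx=4,fy=4,interpolation=2))
E
```

```text
[0.56477326 0.32852434 0.16604128] [-6.13051300e-05  7.13657552e-01  7.00494749e-01  4.74157975e-06] 0.010318595608899358 [-0.00807421  0.47661837  0.38453572] 12.3
jaw -1.066577388073586
scene rod_end_a [([413.1, 270.3], 0.75), ([263.5, 153.6], 0.69), ([488.8, 303.1], 0.64), ([246.1, 191.2], 0.52)]
top rod_end_a [([483.3, 389.0], 0.94), ([456.3, 317.4], 0.8), ([195.3, 213.7], 0.64), ([551.7, 328.2], 0.58)]
```

View pics/s9c.png

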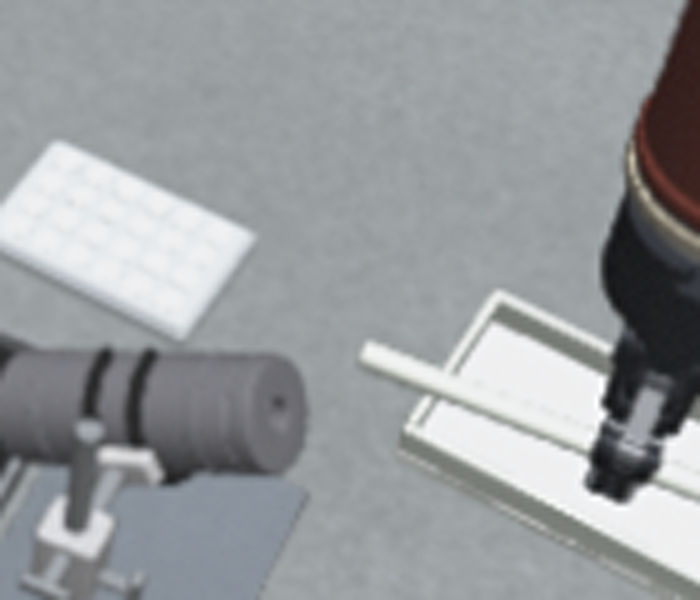

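View pics/t9c.png

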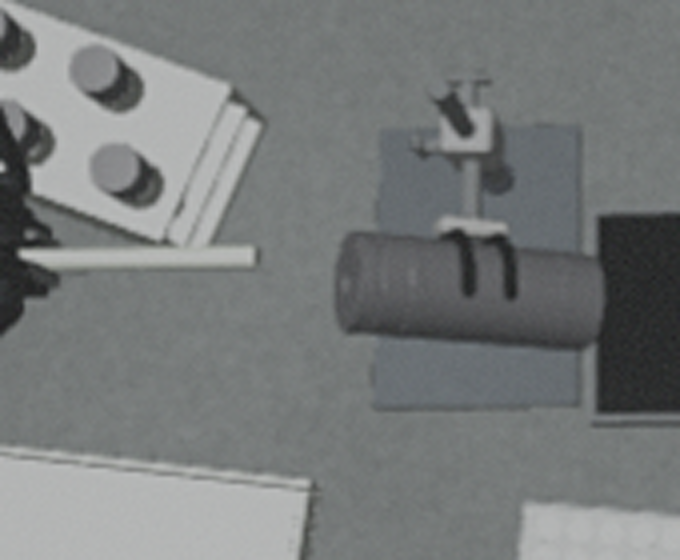

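```bash
python3 - <<'E'
from h import *
import pickle
D=pickle.load(open('d9.pkl','rb'));s,t=D['scene'],D['top']
F=tri([(s,(413.8,270.6)),(t,(193.6,213.6))]);print(F,F-D['q']['tool_pos'],proj(s,F),proj(t,F))
E=np.array([.5624,.214,.184]);print(proj(s,E),proj(t,E))
E
```

```text
[0.56131965 0.21483158 0.18693311] [-0.00345361 -0.11369276  0.02089183] [[413.14471425 270.62874947]] [[192.92914266 213.82677243]]
[[412.38704821 271.6757311 ]] [[193.7868309  213.61797522]]
```

Request:
{"fn": "servo_tool", "kwargs": {
  "moves": [
    {"tx": 0,"ty": 0,"tz": -2.5,"roll": 0},
    {"tx": 0,"ty": 0,"tz": -5,"roll": 0},
    {"tx": 0,"ty": 0,"tz": -5.9,"roll": 0},
    {"tx": 0,"ty": -1,"tz": -5.9,"roll": 0},
    {"tx": 0,"ty": -1.8,"tz": -5.9,"roll": 0}
  ],
  "force": 30
}}

```text
time_s: 12.82
tool_pos: [0.5652, 0.31, 0.1078]
orientation: [0.0, 0.713, 0.701, 0.001]
force: [0.7, -0.3, 0.2]
gripper_width: 0.0106
```

Request:
{"fn": "servo_tool", "kwargs": {
  "moves": [
    {"tx": 0,"ty": -0.5,"tz": 0,"roll": 0},
    {"tx": 0,"ty": -0.9,"tz": 0,"roll": 0},
    {"tx": 0,"ty": -1.3,"tz": 0,"roll": 0},
    {"tx": 0,"ty": -1.6,"tz": 0,"roll": 0},
    {"tx": 0,"ty": -1.7,"tz": 0,"roll": 0}
  ]
}}

```text
time_s: 13.23
tool_pos: [0.5649, 0.2954, 0.1076]
orientation: [-0.001, 0.713, 0.701, 0.002]
force: [1.2, 6.6, -0.5]
gripper_width: 0.0104
```

```bash
python3 - <<'E'
from h import *
s=snap('scene');t=snap('top');q=r.read_state();print(q['tool_pos'],q['orientation'],q['gripper_width'],q['force'],q['time_s'])
cv2.imwrite('pics/ac.png',np.hstack([cv2.resize(s['color'][250:320,350:440,::-1],None,fx=4.4,fy=6,interpolation=2),cv2.resize(t['color'][180:250,160:250,::-1],None,fx=4.4,fy=6,interpolation=2)]))
E
```

```text
[0.56478341 0.29562443 0.1075218 ] [-0.00076798  0.71303931  0.70112157  0.00170075] 0.010546632222055971 [0.20233267 4.6087307  0.0833788 ] 13.3333
```

View pics/ac.png

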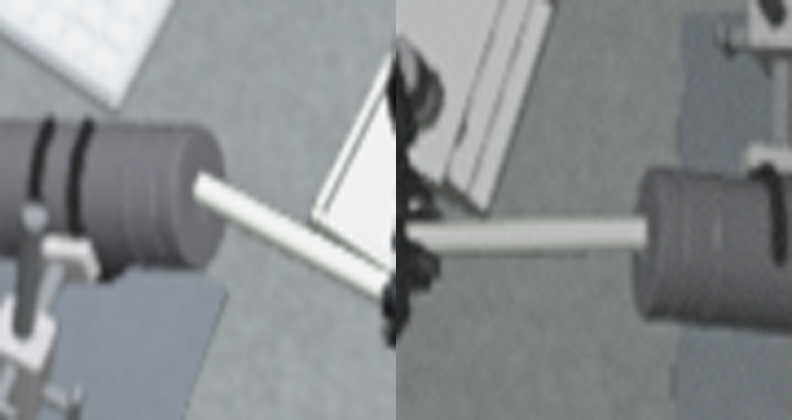

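```bash
python3 - <<'E'
from h import *
import pickle
D=pickle.load(open('d0.pkl','rb'));c,t=D['scene'],D['top']
print(atz(t,[(171.7,210),(187.7,170.7),(97.3,181.7)],.112).round(3),atz(t,[(180,215),(195.5,180)],0.0).round(3))
cv2.imwrite('pics/rs.png',cv2.resize(c['color'][320:430,390:520,::-1],None,fx=5,fy=5,interpolation=2))
E
```

```text
[[0.589 0.285 0.112]
 [0.678 0.252 0.112]
 [0.66  0.455 0.112]] [[0.604 0.305 0.   ]
 [0.692 0.269 0.   ]]
```

View pics/rs.png

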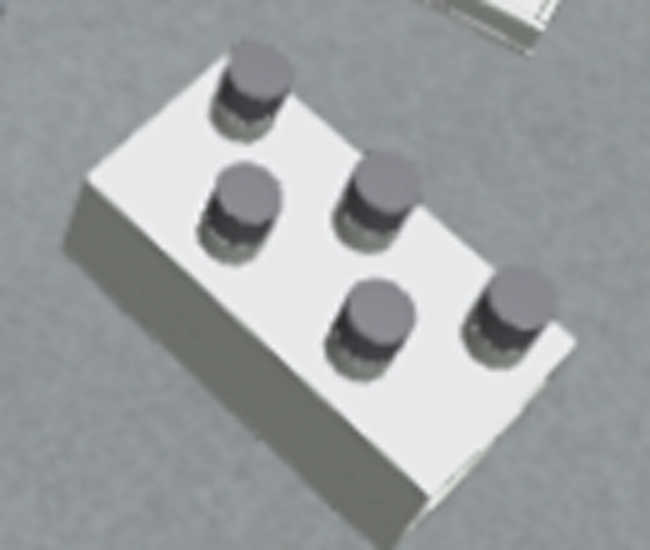

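Request:
{"fn": "servo_tool", "kwargs": {
  "moves": [
    {"tx": 0,"ty": -0.1,"tz": -0.1,"roll": 0},
    {"tx": 0,"ty": -0.1,"tz": -0.2,"roll": 0},
    {"tx": 0,"ty": -0.1,"tz": -0.3,"roll": 0},
    {"tx": 0,"ty": -0.1,"tz": -0.4,"roll": 0},
    {"tx": 0,"ty": -0.1,"tz": -0.4,"roll": 0}
  ]
}}

```text
time_s: 13.75
tool_pos: [0.5647, 0.2954, 0.1035]
orientation: [-0.001, 0.713, 0.701, 0.002]
force: [0.7, 7.0, 1.8]
gripper_width: 0.0107
```

Request:
{"fn": "servo_tool", "kwargs": {
  "moves": [
    {"tx": 0,"ty": 0,"tz": -0.1,"roll": 0},
    {"tx": 0,"ty": 0,"tz": -0.2,"roll": 0},
    {"tx": 0,"ty": 0,"tz": -0.2,"roll": 0}
  ]
}}

```text
time_s: 14.0
tool_pos: [0.5648, 0.2955, 0.1017]
orientation: [-0.001, 0.713, 0.701, 0.002]
force: [0.1, 7.0, 2.4]
gripper_width: 0.0103
```

```bash
python3 - <<'E'
from h import *
s=snap('scene');t=snap('top');q=r.read_state();print(q['tool_pos'],q['orientation'],q['gripper_width'],q['force'],q['wrist_torque'],q['time_s'])
cv2.imwrite('pics/ad.png',np.hstack([cv2.resize(s['color'][260:310,370:430,::-1],None,fx=6.6,fy=10,interpolation=2),cv2.resize(t['color'][190:240,190:250,::-1],None,fx=6.6,fy=10,interpolation=2)]))
E
```

```text
[0.56486546 0.29543198 0.10182011] [-0.00082184  0.7127706   0.70139379  0.00203696] 0.010272882217887434 [-0.01463967  6.12097396  2.8548016 ] [ 0.98211422  0.05313004 -0.00721501] 14.1
```

View pics/ad.png

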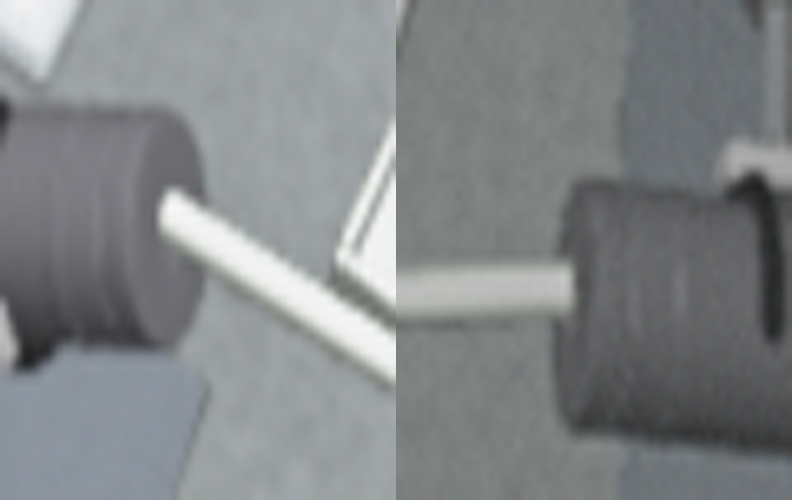

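Request:
{"fn": "servo_tool", "kwargs": {
  "moves": [
    {"tx": 0,"ty": -0.1,"tz": 0.5,"roll": 0},
    {"tx": 0,"ty": -0.2,"tz": 1.0,"roll": 0},
    {"tx": 0,"ty": -0.3,"tz": 1.5,"roll": 0},
    {"tx": 0,"ty": -0.4,"tz": 2.0,"roll": 0},
    {"tx": 0,"ty": -0.5,"tz": 2.6,"roll": 0}
  ],
  "force": 20
}}

```text
time_s: 14.52
tool_pos: [0.564, 0.2902, 0.1272]
orientation: [-0.001, 0.713, 0.702, 0.001]
force: [-0.5, 0.1, 0.4]
gripper_width: 0.0104
```

```bash
python3 - <<'E'
from h import *
s=snap('scene');t=snap('top');q=r.read_state();print(q['tool_pos'],q['orientation'],q['gripper_width'],q['force'],q['wrist_torque'],q['time_s'])
cv2.imwrite('pics/ae.png',np.hstack([cv2.resize(s['color'][240:320,360:500,::-1],None,fx=4,fy=6,interpolation=2),cv2.resize(t['color'][190:240,190:230,::-1],None,fx=6,fy=9.6,interpolation=2)]))
E
```

```text
[0.56519529 0.28813693 0.1279587 ] [-1.02039527e-04  7.13469547e-01  7.00685077e-01  1.27150348e-03] 0.010381604557490758 [-0.11036642  3.85265316  0.7991846 ] [ 0.68457832  0.01689366 -0.01528183] 14.6167
```

View pics/ae.png

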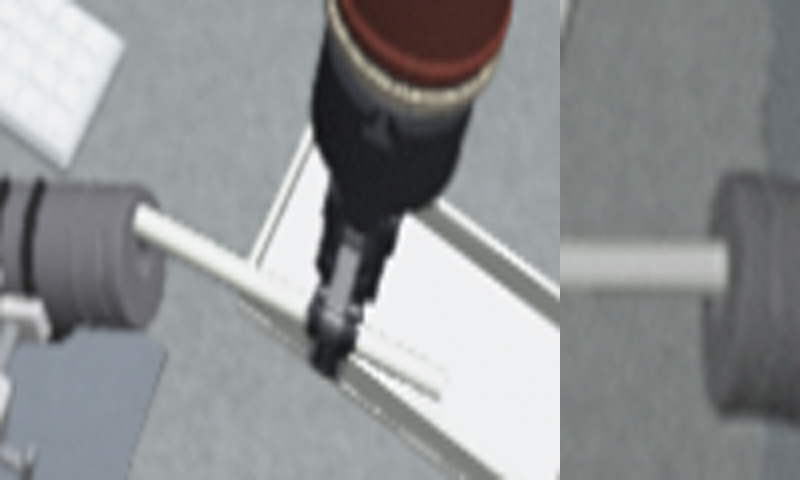

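Request:
{"fn": "servo_tool", "kwargs": {
  "moves": [
    {"tx": -0.8,"ty": 1.5,"tz": 0,"roll": 0},
    {"tx": -2,"ty": 3,"tz": 0,"roll": 6},
    {"tx": -3.2,"ty": 4,"tz": -1,"roll": 12},
    {"tx": -4.2,"ty": 4,"tz": -3,"roll": 18},
    {"tx": -4.2,"ty": 4,"tz": -5,"roll": 21}
  ],
  "force": 25
}}

```text
time_s: 15.03
tool_pos: [0.521, 0.3289, 0.0763]
orientation: [-0.001, 0.571, 0.821, 0.001]
force: [-0.1, -0.4, -1.2]
gripper_width: 0.0104
```

Request:
{"fn": "servo_tool", "kwargs": {
  "moves": [
    {"tx": 0,"ty": 0,"tz": -2,"roll": 0},
    {"tx": 0,"ty": 0,"tz": -3.7,"roll": 0},
    {"tx": 0,"ty": -1,"tz": -3.7,"roll": 0},
    {"tx": 0,"ty": -1,"tz": -3.7,"roll": 0}
  ]
}}

```text
time_s: 15.37
tool_pos: [0.5226, 0.3143, 0.0389]
orientation: [0.0, 0.575, 0.818, -0.002]
force: [0.5, -0.6, -0.1]
gripper_width: 0.0105
```

```bash
python3 - <<'E'
from h import *
s=snap('scene');t=snap('top');q=r.read_state();print(q['tool_pos'],q['orientation'],q['gripper_width'],q['force'],q['wrist_torque'],q['time_s'])
a,b=q['orientation'][1:3];print('jaw',np.degrees(np.arctan2(2*b*b-1,2*a*b)))
cv2.imwrite('pics/af.png',np.hstack([cv2.resize(s['color'][240:340,350:500,::-1],None,fx=3,fy=5,interpolation=2),cv2.resize(t['color'][180:280,130:245,::-1],None,fx=3,fy=5,interpolation=2)]))
E
```

```text
[0.52362602 0.31664611 0.04076205] [2.13847684e-04 5.74710062e-01 8.18356843e-01 6.13140299e-04] 0.01046744754231161 [-0.16849263  0.3927719   0.80259886] [ 0.04281231  0.00241956 -0.01701799] 15.4667
jaw 19.8412999127709
```

View pics/af.png

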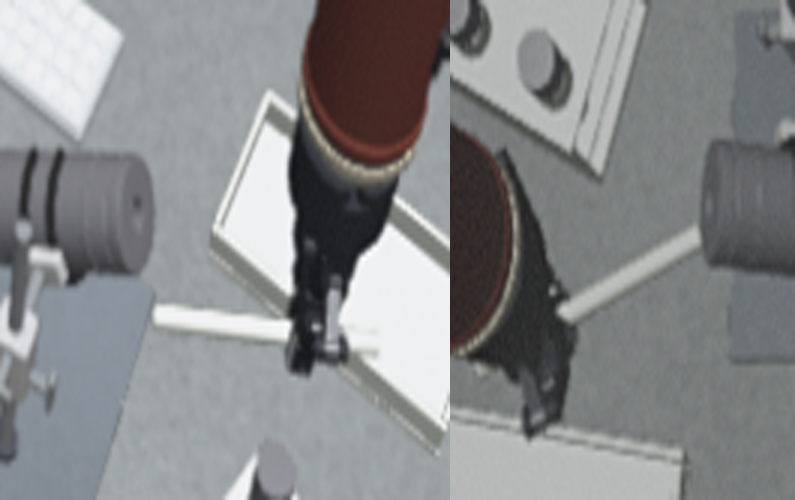

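```bash
python3 - <<'E'
from h import *
s=snap('scene');t=snap('top')
F=tri([(s,(402,303)),(t,(213.0,227.2))]);print(F,proj(s,F),proj(t,F))
print(tri([(s,(475.5,308.5)),(s,(475.5,308.5))]) if 0 else atz(s,(475.5,308.5),.06))
E
```

```text
[0.55925858 0.20916688 0.05584265] [[401.68204868 303.006054  ]] [[212.69025093 227.31201646]]
[[0.49841151 0.37216006 0.06      ]]
```

Request:
{"fn": "servo_tool", "kwargs": {
  "moves": [
    {"tx": 0,"ty": -2,"tz": 0,"roll": 0},
    {"tx": 0,"ty": -3.9,"tz": 0,"roll": 0},
    {"tx": 0,"ty": -3.9,"tz": 0.8,"roll": 0},
    {"tx": 0,"ty": -3.9,"tz": 1.6,"roll": 0},
    {"tx": 0,"ty": -3.9,"tz": 2.4,"roll": 0}
  ]
}}

```text
time_s: 15.98
tool_pos: [0.523, 0.2795, 0.0651]
orientation: [-0.0, 0.574, 0.819, 0.001]
force: [-0.1, -0.0, -2.0]
gripper_width: 0.0104
```

Request:
{"fn": "servo_tool", "kwargs": {
  "moves": [
    {"tx": 0,"ty": 0,"tz": 0.6,"roll": 0},
    {"tx": 0,"ty": 0,"tz": 1.2,"roll": 0},
    {"tx": 0,"ty": 0,"tz": 1.8,"roll": 0},
    {"tx": 0,"ty": 0,"tz": 2.4,"roll": 0},
    {"tx": 0,"ty": 0,"tz": 3,"roll": 0}
  ]
}}

```text
time_s: 16.4
tool_pos: [0.5224, 0.2787, 0.0939]
orientation: [-0.0, 0.574, 0.819, -0.0]
force: [0.1, 0.5, -4.1]
gripper_width: 0.0105
```

```bash
python3 - <<'E'
from h import *
s=snap('scene');t=snap('top');q=r.read_state();print(q['tool_pos'],q['gripper_width'],q['force'],q['wrist_torque'],q['time_s'])
cv2.imwrite('pics/ag.png',np.hstack([cv2.resize(s['color'][240:340,350:500,::-1],None,fx=3,fy=5,interpolation=2),cv2.resize(t['color'][180:280,130:245,::-1],None,fx=3,fy=5,interpolation=2)]))
E
```

```text
[0.52285266 0.27923935 0.09458157] 0.01069643742778994 [-0.43504756  1.92031566 -2.25034389] [ 0.65755021  0.3476743  -0.05931145] 16.5
```

View pics/ag.png

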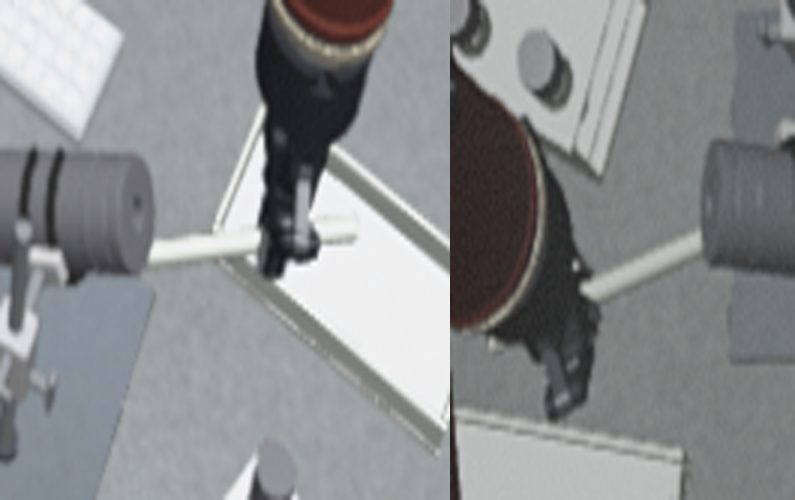

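Request:
{"fn": "servo_tool", "kwargs": {
  "moves": [
    {"tx": 0,"ty": 0,"tz": 0.6,"roll": 0},
    {"tx": 0,"ty": 0,"tz": 1.2,"roll": 0},
    {"tx": 0,"ty": 0,"tz": 1.8,"roll": 0},
    {"tx": 0,"ty": 0,"tz": 2.4,"roll": 0},
    {"tx": 0,"ty": 0,"tz": 3.1,"roll": 0}
  ]
}}

```text
time_s: 16.92
tool_pos: [0.5225, 0.2783, 0.125]
orientation: [-0.0, 0.574, 0.819, -0.0]
force: [0.4, -0.4, -4.3]
gripper_width: 0.0108
```

Request:
{"fn": "servo_tool", "kwargs": {
  "moves": [
    {"tx": -0.5,"ty": 1.4,"tz": 0,"roll": 0},
    {"tx": -1.2,"ty": 3.4,"tz": 1,"roll": 0},
    {"tx": -1.8,"ty": 5,"tz": 3,"roll": 0},
    {"tx": -1.8,"ty": 6.5,"tz": 5,"roll": 0},
    {"tx": -1.8,"ty": 6.5,"tz": 5,"roll": 0}
  ]
}}

```text
time_s: 17.33
tool_pos: [0.5048, 0.3496, 0.179]
orientation: [0.0, 0.572, 0.82, 0.004]
force: [-0.1, 0.3, 0.2]
gripper_width: 0.0108
```

```bash
python3 - <<'E'
from h import *
import pickle
s=snap('scene');t=snap('top');w=snap('wrist','w10.png');q=r.read_state();print(q['tool_pos'],q['gripper_width'],q['force'],q['wrist_torque'],q['time_s'])
a,b=q['orientation'][1:3];print('jaw',np.degrees(np.arctan2(2*b*b-1,2*a*b)))
pickle.dump(dict(scene=s,top=t,wrist=w,q=q),open('d10.pkl','wb'))
cv2.imwrite('pics/ah.png',cv2.resize(s['color'][220:320,370:510,::-1],None,fx=5,fy=5,interpolation=2));cv2.imwrite('pics/ai.png',cv2.resize(t['color'][180:280,130:245,::-1],None,fx=5,fy=5,interpolation=2))
E
```

```text
[0.50455813 0.34387699 0.17460267] 0.010421450411938014 [ 0.48067378 -0.47884033 -0.57279704] [-0.0013852   0.07199246  0.03335342] 17.4833
jaw 19.97621128635355
```

View pics/ah.png

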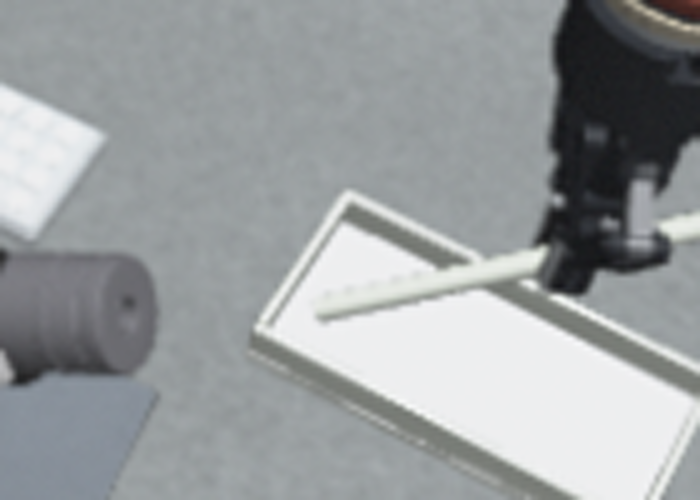

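View pics/ai.png

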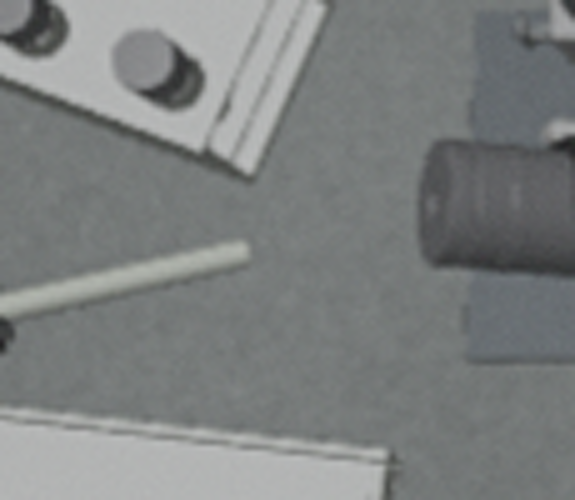

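View pics/w10.png

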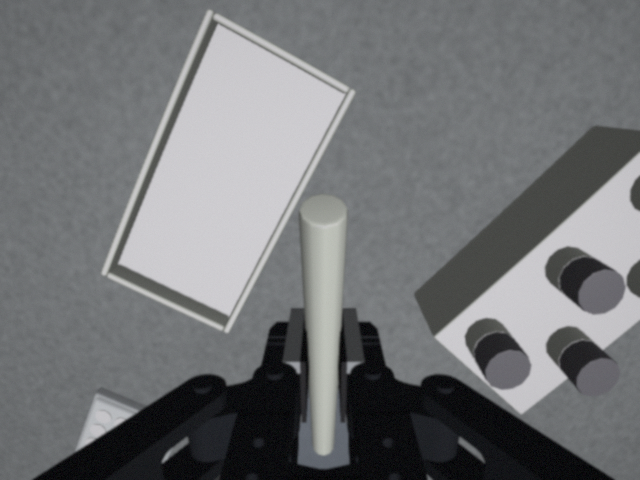

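```bash
python3 - <<'E'
from h import *
import pickle
D=pickle.load(open('d10.pkl','rb'));s,t,w=D['scene'],D['top'],D['wrist'];tp=D['q']['tool_pos']
F=tri([(s,(433.9,282)),(t,(178.3,230))]);print('F',F,proj(s,F),proj(t,F),F-tp)
# tail on line of wrist ray: solve length .176
o,d=ray(w,(323,210));d=d[0]
for k in np.linspace(.05,.3,2000):
    P=o+d*k
    if abs(np.linalg.norm(P-F)-.176)<2e-4: v=F-P;print('tail',P,P-tp,'pitch',np.degrees(np.arcsin(-v[2]/.176)),'yaw',np.degrees(np.arctan2(v[1],v[0])))
cv2.imwrite('pics/aj.png',cv2.resize(s['color'][180:320,400:580,::-1],None,fx=4,fy=4,interpolation=2))
E
```

```text
F [0.53694228 0.26083094 0.14393229] [[432.90179885 282.06271673]] [[177.27329651 230.33397431]] [ 0.03238415 -0.08304605 -0.03067039]
tail [0.48399504 0.40072489 0.23699195] [-0.02056309  0.0568479   0.06238928] pitch 31.920908098156275 yaw -69.26928447616349
tail [0.48400562 0.40069633 0.23687065] [-0.02055251  0.05681934  0.06226798] pitch 31.874397082278893 yaw -69.26920442755564
tail [0.48401621 0.40066777 0.23674936] [-0.02054192  0.05679078  0.06214669] pitch 31.8279095323688 yaw -69.26912434633576
tail [0.48402679 0.40063921 0.23662806] [-0.02053133  0.05676222  0.06202539] pitch 31.78144538238744 yaw -69.26904423248388
tail [0.48403738 0.40061065 0.23650676] [-0.02052075  0.05673366  0.06190409] pitch 31.735004566523816 yaw -69.26896408598007
```

View pics/aj.png

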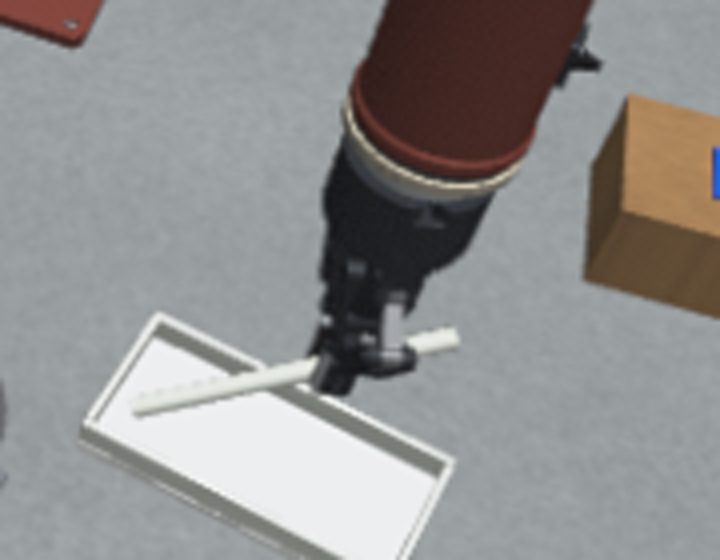

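Request:
{"fn": "servo_tool", "kwargs": {
  "moves": [
    {"tx": 1.5,"ty": 0,"tz": 0,"roll": -6},
    {"tx": 3,"ty": 0,"tz": 0,"roll": -12},
    {"tx": 4.5,"ty": -1,"tz": 0,"roll": -18},
    {"tx": 5.85,"ty": -3,"tz": -0.3,"roll": -21.2},
    {"tx": 5.85,"ty": -4.65,"tz": -0.5,"roll": -21.2}
  ],
  "force": 60
}}

```text
time_s: 17.9
tool_pos: [0.5648, 0.2943, 0.1682]
orientation: [0.001, 0.717, 0.697, -0.001]
force: [-0.2, -0.6, 0.6]
gripper_width: 0.0098
```

Request:
{"fn": "servo_tool", "kwargs": {
  "moves": [
    {"tx": 0,"ty": 0,"tz": 0,"roll": 0},
    {"tx": 0,"ty": 0,"tz": 0,"roll": 0}
  ]
}}

```text
time_s: 18.07
tool_pos: [0.5628, 0.2948, 0.1689]
orientation: [-0.0, 0.715, 0.699, -0.001]
force: [0.8, 0.1, 0.3]
gripper_width: 0.0095
```

```bash
python3 - <<'E'
from h import *
import pickle
s=snap('scene');t=snap('top');q=r.read_state();print(q['tool_pos'],q['gripper_width'],q['force'],q['time_s'])
a,b=q['orientation'][1:3];print('jaw',np.degrees(np.arctan2(2*b*b-1,2*a*b)))
pickle.dump(dict(scene=s,top=t,q=q),open('d11.pkl','wb'))
cv2.imwrite('pics/ak.png',np.hstack([cv2.resize(s['color'][240:310,370:430,::-1],None,fx=6.6,fy=8.4,interpolation=2),cv2.resize(t['color'][190:250,170:230,::-1],None,fx=6.6,fy=9.8,interpolation=2)]))
E
```

```text
[0.56229083 0.29734878 0.16930846] 0.009842075651549858 [-0.10696919  0.74484996 -1.0414223 ] 18.1667
jaw -1.1746195730441666
```

View pics/ak.png

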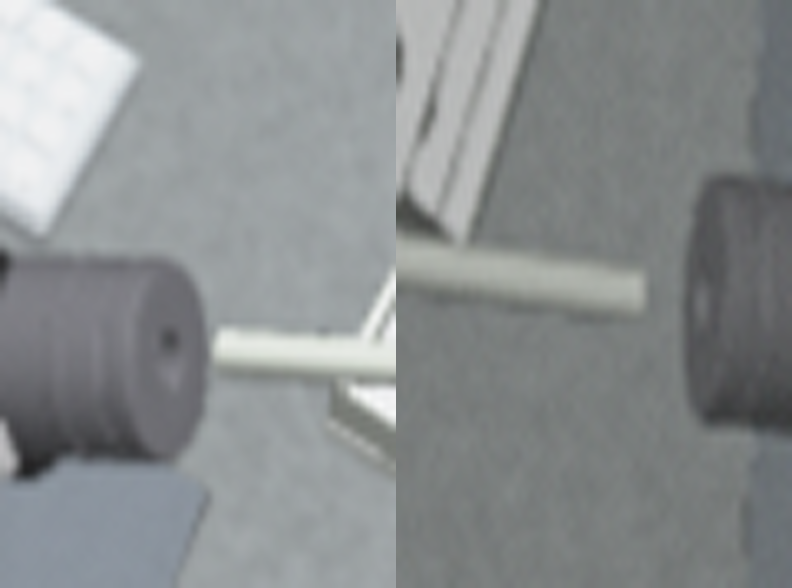

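```bash
python3 - <<'E'
from h import *
import pickle
D=pickle.load(open('d11.pkl','rb'));s,t=D['scene'],D['top'];H=np.array([.5617,.1825,.1235])
print('proj H',proj(s,H),proj(t,H),'H-30',proj(s,H+[.0005,.026,.015]),proj(t,H+[.0005,.026,.015]))
o=np.array([.4,.4]);F=tri([(s,np.array([402.9,281.9])-o),(t,np.array([207.5,219.7])-o)]);print(F,proj(s,F),proj(t,F),F-D['q']['tool_pos'])
for c,x0,y0,n in((s,360,250,'s'),(t,185,190,'t')):
    im=cv2.resize(c['color'][y0:y0+60,x0:x0+60,::-1],None,fx=10,fy=10,interpolation=2)
    th=np.linspace(0,6.28,50);y=np.radians(-1.2);ax=np.array([np.sin(y)*.866,-np.cos(y)*.866,-.5]);u=np.array([np.cos(y),np.sin(y),0]);v=np.cross(ax,u)
    for C,rad in((H,.0075),(H,.028),(H-ax*.03,.006)):
        P=C+rad*(np.cos(th)[:,None]*u+np.sin(th)[:,None]*v)
        cv2.polylines(im,[np.round((proj(c,P)-[x0,y0]+.5)*10).astype(np.int32)],True,(0,255,0),1)
    cv2.imwrite('pics/al_%s.png'%n,im)
E
```

```text
proj H [[394.83555188 282.70794782]] [[216.74289221 219.7287834 ]] H-30 [[406.63549003 283.14548652]] [[202.82929236 218.4079345 ]]
[0.56053017 0.19908912 0.13691525] [[402.80945121 281.49064466]] [[207.40989766 219.18905405]] [-0.00176067 -0.09825966 -0.03239322]
```

View pics/al_s.png

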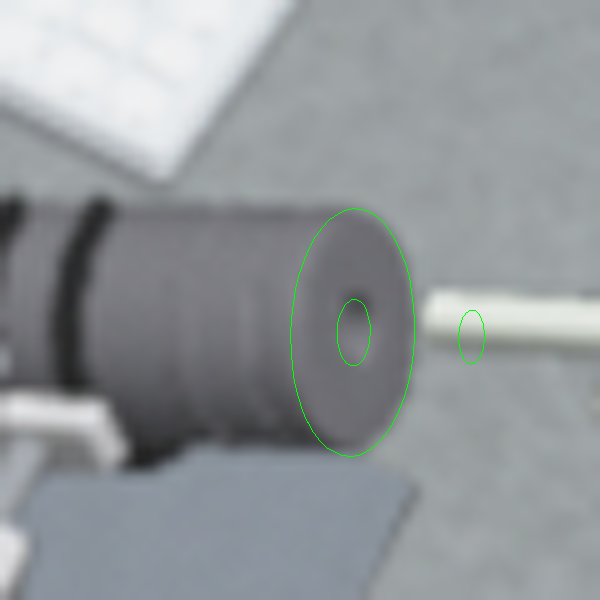

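View pics/al_t.png

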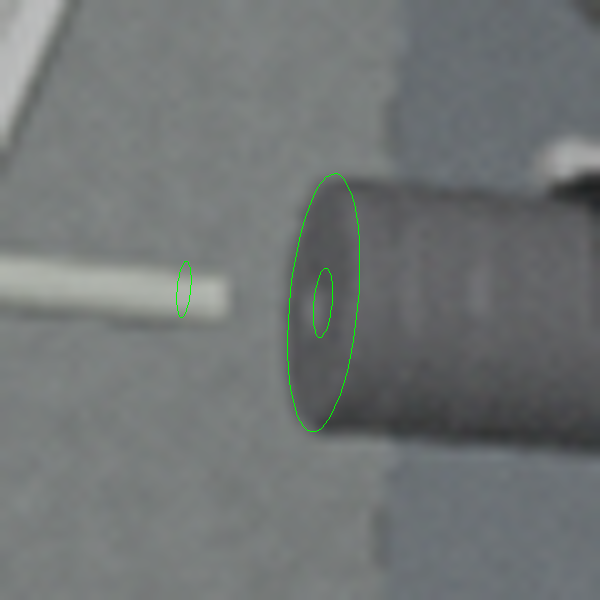

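Request:
{"fn": "servo_tool", "kwargs": {
  "moves": [
    {"tx": 0.05,"ty": 0,"tz": -0.2,"roll": 0},
    {"tx": 0.05,"ty": -0.5,"tz": -0.5,"roll": 0},
    {"tx": 0.03,"ty": -1.0,"tz": -0.8,"roll": 0},
    {"tx": 0.03,"ty": -1.3,"tz": -0.95,"roll": 0},
    {"tx": 0.03,"ty": -1.3,"tz": -0.95,"roll": 0}
  ]
}}

```text
time_s: 18.58
tool_pos: [0.5633, 0.2827, 0.1596]
orientation: [-0.0, 0.715, 0.699, -0.0]
force: [0.1, -0.2, -0.3]
gripper_width: 0.0097
```

```bash
python3 - <<'E'
from h import *
s=snap('scene');t=snap('top');q=r.read_state();print(q['tool_pos'],q['gripper_width'],q['force'],q['time_s'])
cv2.imwrite('pics/am.png',np.hstack([cv2.resize(s['color'][260:305,370:420,::-1],None,fx=8,fy=13,interpolation=2),cv2.resize(t['color'][195:245,190:240,::-1],None,fx=8,fy=11.7,interpolation=2)[:585]]))
E
```

```text
[0.56340161 0.28385144 0.16006871] 0.009801870597848782 [-0.23013613 -0.64262045 -1.48530753] 18.6833
```

View pics/am.png

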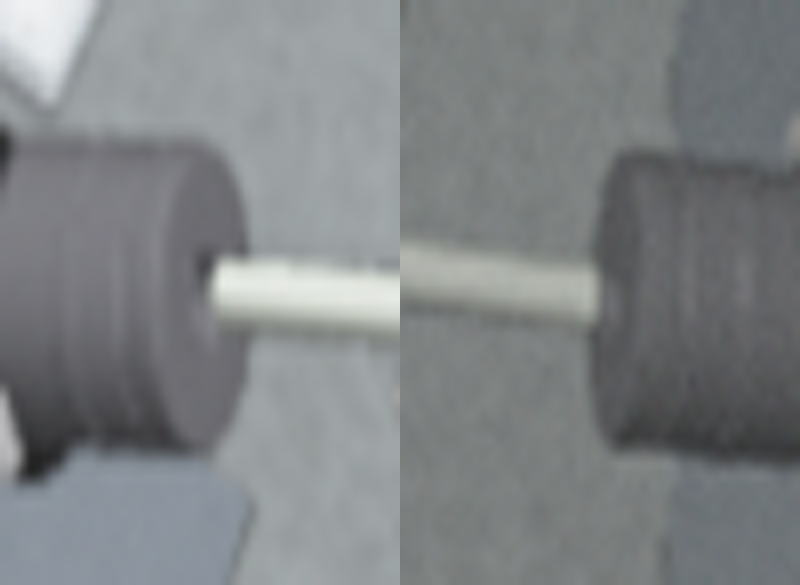

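Request:
{"fn": "servo_tool", "kwargs": {
  "moves": [
    {"tx": 0,"ty": -0.35,"tz": -0.2,"roll": 0},
    {"tx": 0,"ty": -0.7,"tz": -0.4,"roll": 0},
    {"tx": -0.02,"ty": -1.0,"tz": -0.58,"roll": 0},
    {"tx": -0.02,"ty": -1.2,"tz": -0.7,"roll": 0},
    {"tx": -0.02,"ty": -1.2,"tz": -0.7,"roll": 0}
  ]
}}

```text
time_s: 19.1
tool_pos: [0.5632, 0.2712, 0.1527]
orientation: [-0.0, 0.715, 0.699, -0.0]
force: [0.1, -0.9, -0.4]
gripper_width: 0.0095
```

Request:
{"fn": "servo_tool", "kwargs": {
  "moves": [
    {"tx": 0,"ty": -0.2,"tz": -0.12,"roll": 0},
    {"tx": 0,"ty": -0.4,"tz": -0.23,"roll": 0},
    {"tx": -0.01,"ty": -0.6,"tz": -0.35,"roll": 0},
    {"tx": -0.01,"ty": -0.8,"tz": -0.46,"roll": 0},
    {"tx": -0.02,"ty": -1.0,"tz": -0.58,"roll": 0}
  ],
  "force": 90
}}

```text
time_s: 19.52
tool_pos: [0.5632, 0.2642, 0.148]
orientation: [-0.001, 0.714, 0.7, 0.002]
force: [-0.8, 10.6, 7.2]
gripper_width: 0.0088
```

```bash
python3 - <<'E'
from h import *
s=snap('scene');t=snap('top');q=r.read_state();print(q['tool_pos'],q['gripper_width'],q['force'],q['time_s'])
cv2.imwrite('pics/an.png',np.hstack([cv2.resize(s['color'][230:310,370:470,::-1],None,fx=5,fy=7,interpolation=2),cv2.resize(t['color'][195:245,190:240,::-1],None,fx=6,fy=11.2,interpolation=2)]))
E
```

```text
[0.56308986 0.26432044 0.14807074] 0.008836590688703435 [-0.94935972  6.25829015  3.66656759] 19.6167
```

View pics/an.png

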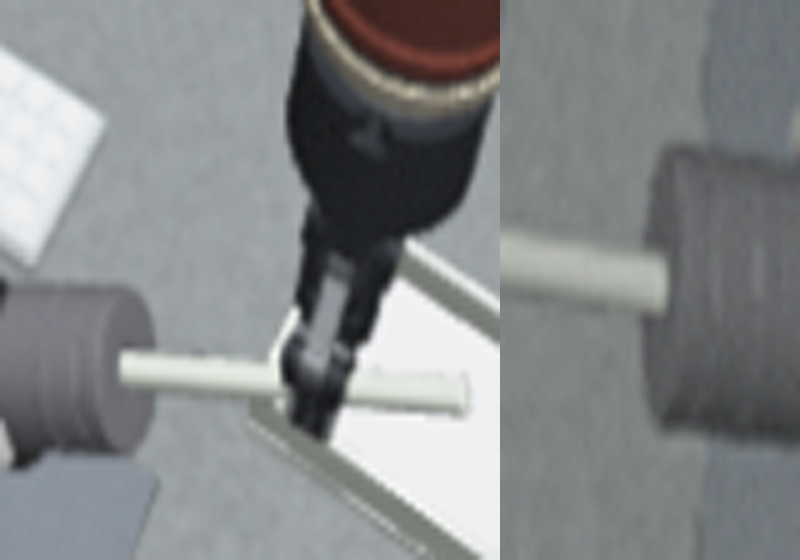

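Request:
{"fn": "servo_tool", "kwargs": {
  "moves": [
    {"tx": -0.01,"ty": -0.22,"tz": -0.13,"roll": 0},
    {"tx": -0.01,"ty": -0.43,"tz": -0.25,"roll": 0},
    {"tx": -0.01,"ty": -0.65,"tz": -0.38,"roll": 0},
    {"tx": -0.02,"ty": -0.87,"tz": -0.5,"roll": 0},
    {"tx": -0.02,"ty": -1.08,"tz": -0.63,"roll": 0}
  ],
  "force": 100
}}

```text
time_s: 20.03
tool_pos: [0.5633, 0.2573, 0.1433]
orientation: [-0.002, 0.713, 0.701, 0.004]
force: [-2.2, 15.0, 9.2]
gripper_width: 0.0085
```

Request:
{"fn": "servo_tool", "kwargs": {
  "moves": [
    {"tx": -0.01,"ty": -0.22,"tz": -0.13,"roll": 0},
    {"tx": -0.01,"ty": -0.43,"tz": -0.25,"roll": 0},
    {"tx": -0.01,"ty": -0.65,"tz": -0.38,"roll": 0},
    {"tx": -0.02,"ty": -0.87,"tz": -0.5,"roll": 0},
    {"tx": -0.02,"ty": -1.08,"tz": -0.63,"roll": 0}
  ]
}}

```text
time_s: 20.45
tool_pos: [0.5632, 0.2465, 0.137]
orientation: [-0.002, 0.713, 0.701, 0.004]
force: [-1.6, 14.5, 11.2]
gripper_width: 0.0085
```

Request:
{"fn": "servo_tool", "kwargs": {
  "moves": [
    {"tx": -0.02,"ty": -0.22,"tz": -0.13,"roll": 0},
    {"tx": -0.03,"ty": -0.43,"tz": -0.25,"roll": 0},
    {"tx": -0.04,"ty": -0.65,"tz": -0.38,"roll": 0},
    {"tx": -0.05,"ty": -0.87,"tz": -0.5,"roll": 0},
    {"tx": -0.05,"ty": -1.08,"tz": -0.63,"roll": 0}
  ]
}}

```text
time_s: 20.87
tool_pos: [0.563, 0.236, 0.1311]
orientation: [-0.002, 0.713, 0.701, 0.005]
force: [-1.9, 15.6, 14.5]
gripper_width: 0.0087
```

Request:
{"fn": "servo_tool", "kwargs": {
  "moves": [
    {"tx": -0.01,"ty": -0.22,"tz": -0.13,"roll": 0},
    {"tx": -0.01,"ty": -0.43,"tz": -0.25,"roll": 0},
    {"tx": -0.01,"ty": -0.65,"tz": -0.38,"roll": 0},
    {"tx": -0.02,"ty": -0.87,"tz": -0.5,"roll": 0},
    {"tx": -0.02,"ty": -1.08,"tz": -0.63,"roll": 0}
  ]
}}

```text
time_s: 21.28
tool_pos: [0.5631, 0.2261, 0.1256]
orientation: [-0.002, 0.713, 0.701, 0.005]
force: [-3.9, 17.7, 19.9]
gripper_width: 0.0085
```

```bash
python3 - <<'E'
from h import *
s=snap('scene');w=snap('wrist','w12.png');q=r.read_state();print(q['tool_pos'],q['gripper_width'],q['force'],q['time_s'])
cv2.imwrite('pics/ao.png',cv2.resize(s['color'][220:320,310:470,::-1],None,fx=5,fy=5,interpolation=2))
E
```

```text
[0.56316812 0.22511369 0.12533339] 0.008592465946442418 [-2.89463175 14.66442329 16.96654888] 21.3833
```

View pics/ao.png

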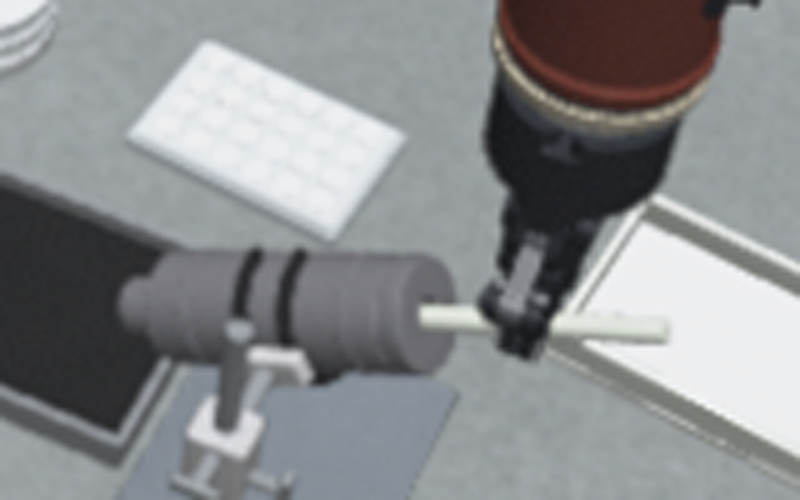

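View pics/w12.png

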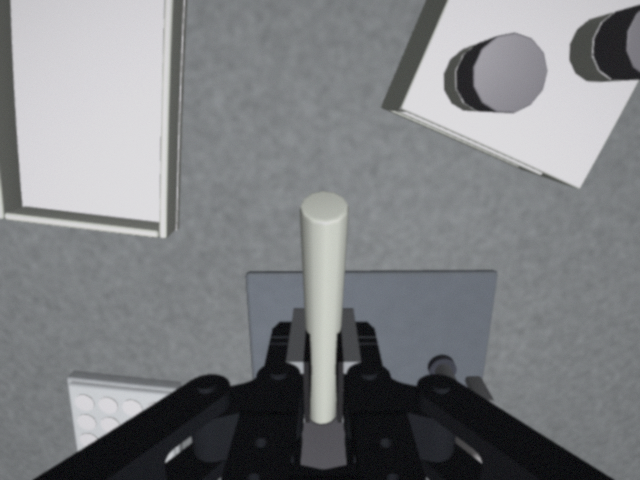

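Request:
{"fn": "servo_tool", "kwargs": {
  "moves": [
    {"tx": -0.02,"ty": -0.22,"tz": 0,"roll": 0},
    {"tx": -0.03,"ty": -0.43,"tz": -0.1,"roll": 0},
    {"tx": -0.04,"ty": -0.65,"tz": -0.2,"roll": 0},
    {"tx": -0.05,"ty": -0.87,"tz": -0.3,"roll": 0},
    {"tx": -0.05,"ty": -1.08,"tz": -0.43,"roll": 0}
  ]
}}

```text
time_s: 21.8
tool_pos: [0.5624, 0.2137, 0.1199]
orientation: [-0.001, 0.713, 0.701, 0.004]
force: [-0.9, 13.4, 8.2]
gripper_width: 0.0081
```

Request:
{"fn": "servo_tool", "kwargs": {
  "moves": [
    {"tx": -0.01,"ty": -0.22,"tz": -0.1,"roll": 0},
    {"tx": -0.01,"ty": -0.43,"tz": -0.2,"roll": 0},
    {"tx": -0.01,"ty": -0.65,"tz": -0.3,"roll": 0},
    {"tx": -0.02,"ty": -0.87,"tz": -0.43,"roll": 0},
    {"tx": -0.02,"ty": -1.0,"tz": -0.5,"roll": 0}
  ]
}}

```text
time_s: 22.22
tool_pos: [0.5621, 0.2031, 0.1145]
orientation: [-0.001, 0.714, 0.701, 0.004]
force: [0.9, 13.1, 6.3]
gripper_width: 0.0085
```

```bash
python3 - <<'E'
from h import *
import pickle
s=snap('scene');w=snap('wrist','w13.png');q=r.read_state();print(q['tool_pos'],q['gripper_width'],q['force'],q['time_s'])
pickle.dump(dict(scene=s,wrist=w,q=q),open('d13.pkl','wb'))
cv2.imwrite('pics/ap.png',cv2.resize(s['color'][220:320,310:470,::-1],None,fx=5,fy=5,interpolation=2))
E
```

```text
[0.56207447 0.20278661 0.11438697] 0.00865445038167964 [-0.16573294 11.92741267  4.74742858] 22.3167
```

View pics/ap.png

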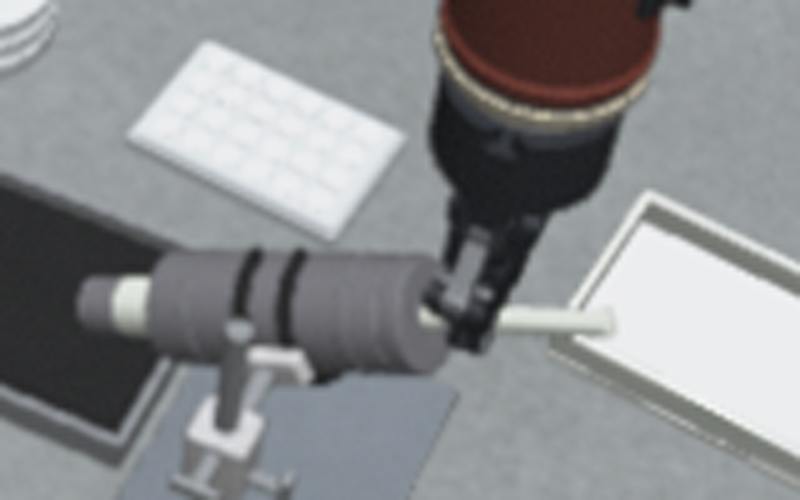

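Request:
{"fn": "servo_tool", "kwargs": {
  "moves": [
    {"tx": 0,"ty": 0,"tz": 0,"roll": 0},
    {"tx": 0,"ty": 0,"tz": 0,"roll": 0},
    {"tx": 0,"ty": 0,"tz": 0,"roll": 0}
  ],
  "gripper": 0.4
}}

```text
time_s: 22.57
tool_pos: [0.5611, 0.1975, 0.1126]
orientation: [-0.0, 0.715, 0.699, -0.0]
force: [-0.5, 0.0, 0.2]
gripper_width: 0.0342
```

Request:
{"fn": "servo_tool", "kwargs": {
  "moves": [
    {"tx": 0.03,"ty": 1.3,"tz": 0.75,"roll": 0},
    {"tx": 0.06,"ty": 2.8,"tz": 1.6,"roll": 0},
    {"tx": 0.09,"ty": 4.2,"tz": 2.45,"roll": 0},
    {"tx": 0.09,"ty": 4.2,"tz": 2.45,"roll": 0}
  ]
}}

```text
time_s: 22.9
tool_pos: [0.5625, 0.2459, 0.1395]
orientation: [-0.0, 0.713, 0.701, 0.002]
force: [0.2, 0.7, 0.2]
gripper_width: 0.0343
```

```bash
python3 - <<'E'
from h import *
import pickle
s=snap('scene');w=snap('wrist','w14.png');q=r.read_state();print(q['tool_pos'],q['gripper_width'],q['force'],q['time_s'])
pickle.dump(dict(scene=s,wrist=w,q=q),open('d14.pkl','wb'))
cv2.imwrite('pics/aq.png',cv2.resize(s['color'][220:320,310:470,::-1],None,fx=5,fy=5,interpolation=2))
E
```

```text
[0.56215937 0.24185865 0.13782255] 0.03379144563380428 [-0.2601855  -0.7428602  -0.49646923] 23.0
```

View pics/aq.png

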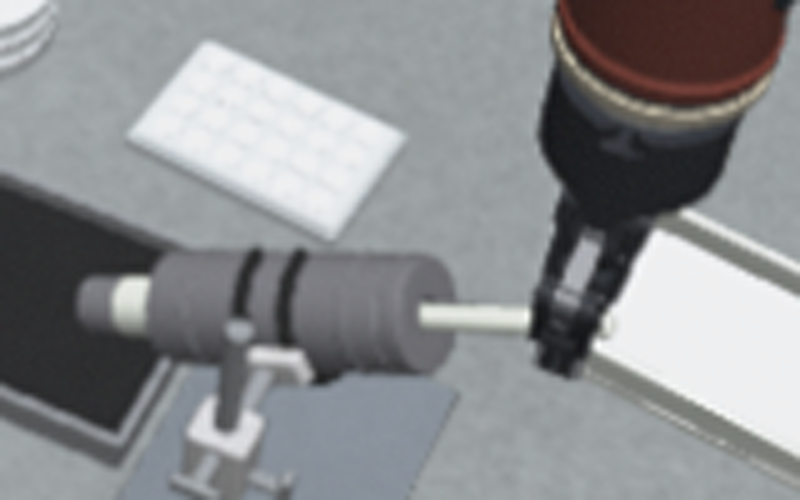

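View pics/w14.png

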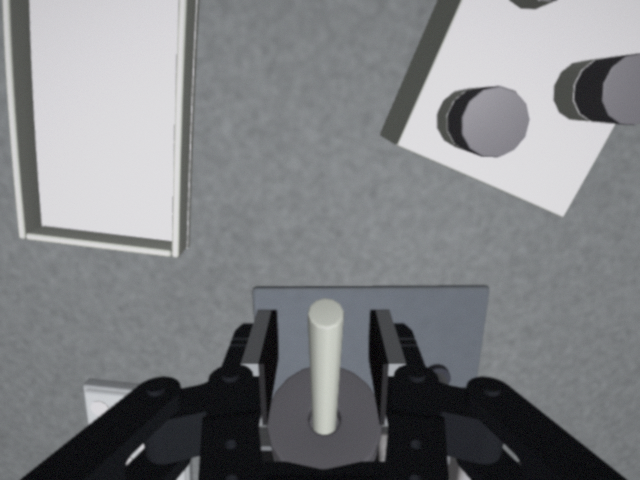

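Request:
{"fn": "servo_tool", "kwargs": {
  "moves": [
    {"tx": 0,"ty": 0,"tz": 0,"roll": 0},
    {"tx": 0,"ty": 0,"tz": 0,"roll": 0},
    {"tx": 0,"ty": 0,"tz": 0,"roll": 0},
    {"tx": 0,"ty": 0,"tz": 0,"roll": 0}
  ],
  "gripper": 0,
  "force": 100
}}

```text
time_s: 23.33
tool_pos: [0.5622, 0.2395, 0.1372]
orientation: [-0.0, 0.715, 0.699, 0.0]
force: [0.4, -0.6, 0.5]
gripper_width: 0.0083
```

```bash
python3 - <<'E'
from h import *
s=snap('scene');w=snap('wrist','w15.png');q=r.read_state();print(q['tool_pos'],q['gripper_width'],q['force'],q['time_s'])
cv2.imwrite('pics/ar.png',cv2.resize(s['color'][220:320,310:470,::-1],None,fx=5,fy=5,interpolation=2))
E
```

```text
[0.56216224 0.23950169 0.13717082] 0.007923092891307732 [ 0.74025589 -0.37323349  0.45489883] 23.4333
```

View pics/w15.png

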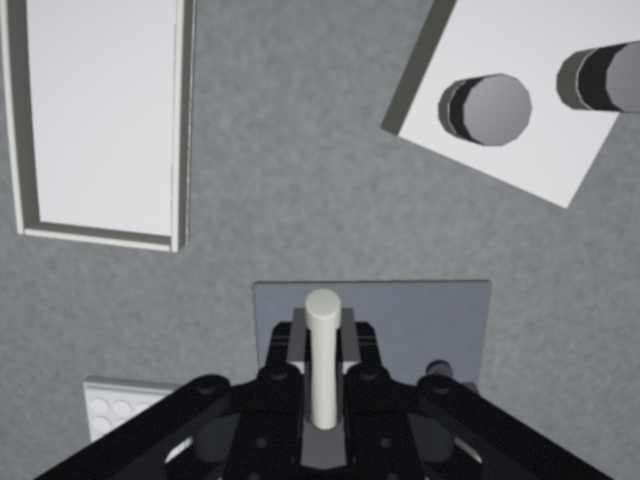

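View pics/ar.png

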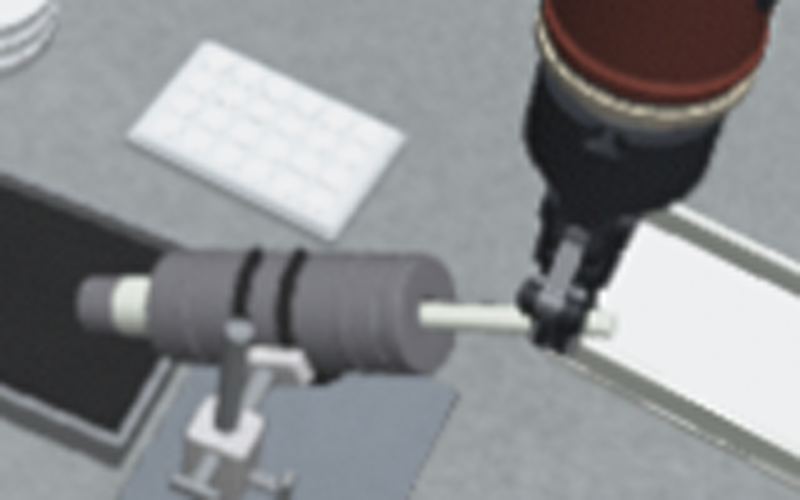

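Request:
{"fn": "servo_tool", "kwargs": {
  "moves": [
    {"tx": -0.01,"ty": -0.22,"tz": -0.12,"roll": 0},
    {"tx": -0.01,"ty": -0.43,"tz": -0.24,"roll": 0},
    {"tx": -0.01,"ty": -0.65,"tz": -0.36,"roll": 0},
    {"tx": -0.02,"ty": -0.87,"tz": -0.48,"roll": 0},
    {"tx": -0.02,"ty": -1.08,"tz": -0.6,"roll": 0}
  ]
}}

```text
time_s: 23.85
tool_pos: [0.563, 0.2353, 0.1342]
orientation: [-0.002, 0.713, 0.701, 0.005]
force: [-1.8, 14.0, 16.0]
gripper_width: 0.0081
```

Request:
{"fn": "servo_tool", "kwargs": {
  "moves": [
    {"tx": -0.01,"ty": -0.22,"tz": -0.12,"roll": 0},
    {"tx": -0.01,"ty": -0.43,"tz": -0.24,"roll": 0},
    {"tx": -0.01,"ty": -0.65,"tz": -0.36,"roll": 0},
    {"tx": -0.02,"ty": -0.87,"tz": -0.48,"roll": 0},
    {"tx": -0.02,"ty": -1.08,"tz": -0.6,"roll": 0}
  ]
}}

```text
time_s: 24.27
tool_pos: [0.5622, 0.2199, 0.1264]
orientation: [-0.0, 0.714, 0.7, 0.002]
force: [1.2, 1.9, 2.2]
gripper_width: 0.0082
```

Request:
{"fn": "servo_tool", "kwargs": {
  "moves": [
    {"tx": -0.01,"ty": -0.22,"tz": -0.12,"roll": 0},
    {"tx": -0.01,"ty": -0.43,"tz": -0.24,"roll": 0},
    {"tx": -0.01,"ty": -0.65,"tz": -0.36,"roll": 0},
    {"tx": -0.02,"ty": -0.87,"tz": -0.48,"roll": 0},
    {"tx": -0.02,"ty": -1.08,"tz": -0.6,"roll": 0}
  ]
}}

```text
time_s: 24.68
tool_pos: [0.5617, 0.2073, 0.1192]
orientation: [-0.0, 0.715, 0.699, 0.0]
force: [1.4, 1.6, 4.5]
gripper_width: 0.008
```

```bash
python3 - <<'E'
from h import *
s=snap('scene');w=snap('wrist','w16.png');q=r.read_state();print(q['tool_pos'],q['gripper_width'],q['force'],q['time_s'])
cv2.imwrite('pics/as.png',cv2.resize(s['color'][220:320,290:450,::-1],None,fx=5,fy=5,interpolation=2))
E
```

```text
[0.561602   0.20678707 0.11902097] 0.008135248477349458 [ 1.92090614 -1.46938403  1.25563011] 24.7833
```

View pics/as.png

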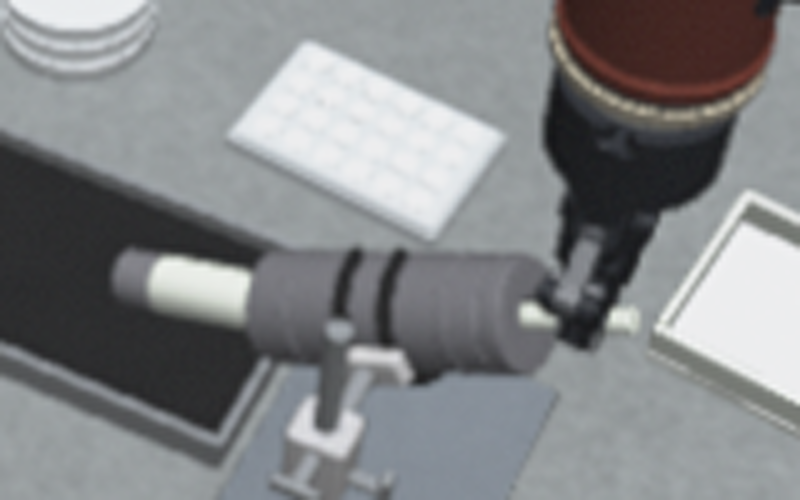

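View pics/w16.png

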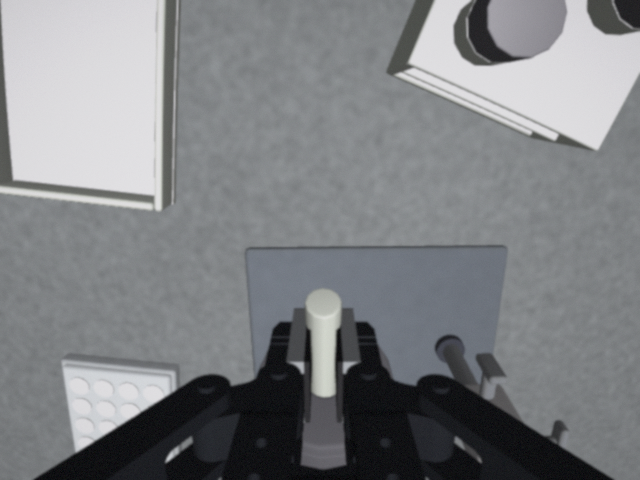

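Request:
{"fn": "servo_tool", "kwargs": {
  "moves": [
    {"tx": 0,"ty": 0,"tz": 0,"roll": 0},
    {"tx": 0,"ty": 0,"tz": 0,"roll": 0},
    {"tx": 0.02,"ty": 0.6,"tz": 0.35,"roll": 0},
    {"tx": 0.03,"ty": 1.2,"tz": 0.7,"roll": 0},
    {"tx": 0.03,"ty": 1.2,"tz": 0.7,"roll": 0}
  ],
  "gripper": 0.3
}}

```text
time_s: 25.2
tool_pos: [0.5618, 0.222, 0.1269]
orientation: [-0.0, 0.714, 0.7, 0.001]
force: [0.3, 0.9, 0.1]
gripper_width: 0.0257
```

Request:
{"fn": "servo_tool", "kwargs": {
  "moves": [
    {"tx": 0,"ty": 0,"tz": 0,"roll": 0},
    {"tx": 0,"ty": 0,"tz": 0,"roll": 0},
    {"tx": 0,"ty": 0,"tz": 0,"roll": 0},
    {"tx": 0,"ty": 0,"tz": 0,"roll": 0}
  ],
  "gripper": 0,
  "force": 100
}}

```text
time_s: 25.53
tool_pos: [0.5618, 0.2195, 0.1262]
orientation: [-0.0, 0.715, 0.699, 0.0]
force: [-0.2, -0.1, 0.7]
gripper_width: 0.0081
```

```bash
python3 - <<'E'
from h import *
s=snap('scene');w=snap('wrist','w17.png');q=r.read_state();print(q['tool_pos'],q['gripper_width'],q['force'],q['time_s'])
cv2.imwrite('pics/at.png',cv2.resize(s['color'][220:320,290:450,::-1],None,fx=5,fy=5,interpolation=2))
E
```

```text
[0.56180704 0.2195157  0.12623572] 0.007946324130376058 [-0.22859929 -0.27575226  0.62485153] 25.6333
```

View pics/at.png

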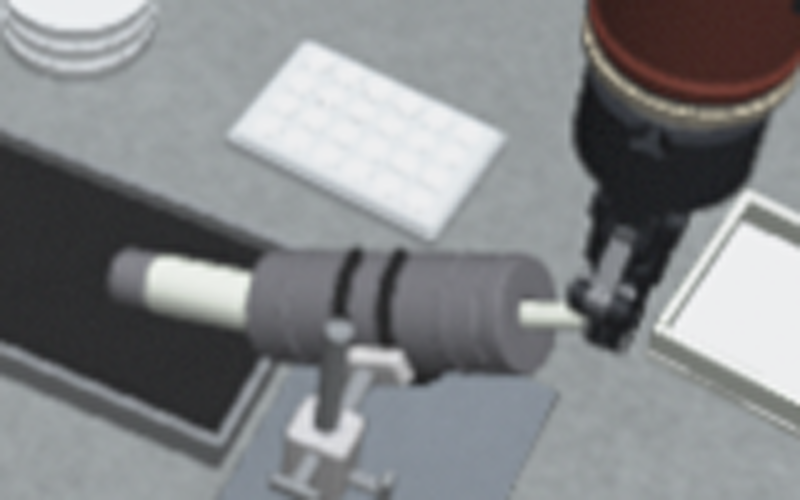

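View pics/w17.png

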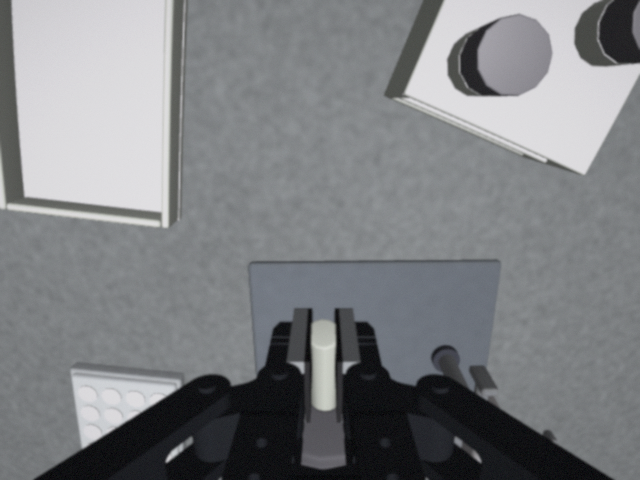

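Request:
{"fn": "servo_tool", "kwargs": {
  "moves": [
    {"tx": 0,"ty": -0.22,"tz": -0.12,"roll": 0},
    {"tx": 0,"ty": -0.43,"tz": -0.24,"roll": 0},
    {"tx": -0.01,"ty": -0.65,"tz": -0.36,"roll": 0},
    {"tx": -0.01,"ty": -0.87,"tz": -0.48,"roll": 0},
    {"tx": -0.02,"ty": -1.08,"tz": -0.6,"roll": 0}
  ]
}}

```text
time_s: 26.05
tool_pos: [0.5615, 0.2083, 0.12]
orientation: [-0.0, 0.715, 0.699, -0.0]
force: [-0.7, 0.2, 0.0]
gripper_width: 0.0081
```

Request:
{"fn": "servo_tool", "kwargs": {
  "moves": [
    {"tx": 0,"ty": -0.2,"tz": -0.11,"roll": 0},
    {"tx": 0,"ty": -0.4,"tz": -0.22,"roll": 0},
    {"tx": 0,"ty": -0.5,"tz": -0.28,"roll": 0},
    {"tx": 0,"ty": -0.5,"tz": -0.28,"roll": 0}
  ]
}}

```text
time_s: 26.38
tool_pos: [0.5615, 0.2035, 0.1173]
orientation: [-0.0, 0.715, 0.699, -0.0]
force: [0.3, 0.7, 0.7]
gripper_width: 0.008
```

```bash
python3 - <<'E'
from h import *
s=snap('scene');t=snap('top');q=r.read_state();print(q['tool_pos'],q['gripper_width'],q['force'],q['time_s'])
cv2.imwrite('pics/au.png',np.hstack([cv2.resize(s['color'][220:320,280:430,::-1],None,fx=3.6,fy=5,interpolation=2),cv2.resize(t['color'][190:265,210:370,::-1],None,fx=1.6,fy=6.67,interpolation=2)[:500]]))
E
```

```text
[0.56157325 0.2038334  0.11745   ] 0.007637941346862 [ 0.61346883 -0.02373826 -0.09117183] 26.4833
```

View pics/au.png

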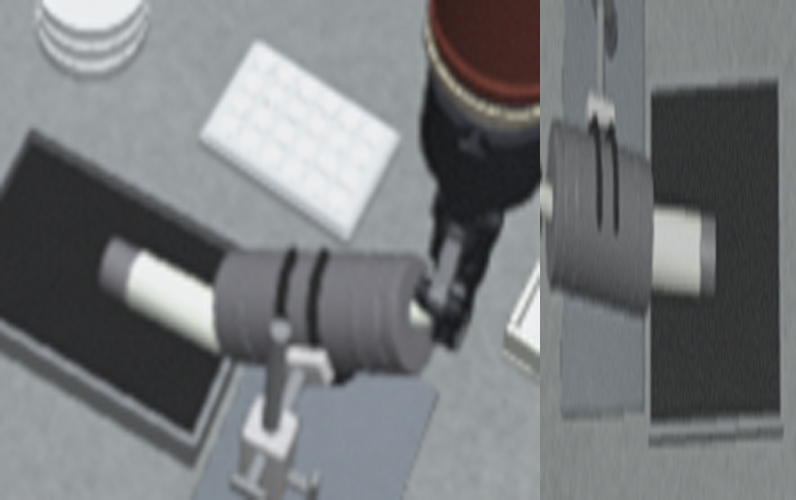

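Request:
{"fn": "servo_tool", "kwargs": {
  "moves": [
    {"tx": 0,"ty": -0.15,"tz": -0.08,"roll": 0},
    {"tx": 0,"ty": -0.3,"tz": -0.16,"roll": 0},
    {"tx": 0,"ty": -0.45,"tz": -0.24,"roll": 0},
    {"tx": 0,"ty": -0.55,"tz": -0.3,"roll": 0},
    {"tx": 0,"ty": -0.55,"tz": -0.3,"roll": 0}
  ]
}}

```text
time_s: 26.9
tool_pos: [0.5615, 0.1979, 0.1143]
orientation: [-0.0, 0.715, 0.699, -0.0]
force: [0.5, 0.3, -0.5]
gripper_width: 0.008
```

```bash
python3 - <<'E'
from h import *
s=snap('scene');t=snap('top');w=snap('wrist','w18.png');q=r.read_state();print(q['tool_pos'],q['gripper_width'],q['force'],q['time_s'])
cv2.imwrite('pics/av.png',cv2.resize(s['color'][230:320,290:410,::-1],None,fx=6,fy=6,interpolation=2));cv2.imwrite('pics/aw.png',cv2.resize(t['color'][190:265,200:370,::-1],None,fx=4.5,fy=4.5,interpolation=2))
E
```

```text
[0.5615946  0.19834601 0.11447234] 0.007964824368516513 [-0.39524402  0.84888674 -0.38140454] 27.05
```

View pics/av.png

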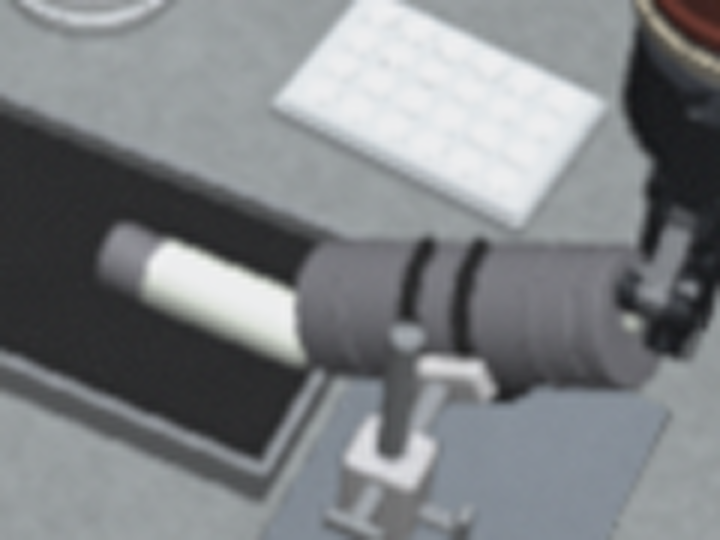

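View pics/aw.png

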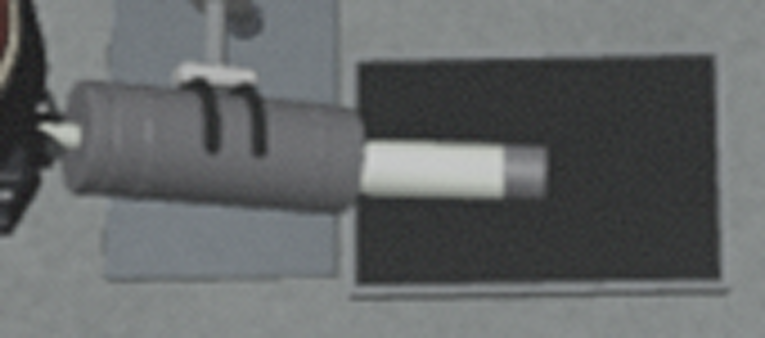

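```bash
python3 - <<'E'
from h import *
s=snap('scene');t=snap('top')
for a,b in (((308.5,273.5),(321,227.5)),((315,275.5),(311.7,227.2))):
    P=tri([(s,a),(t,b)]);print(P,proj(s,P)-a,proj(t,P)-b)
H=np.array([.5617,.1825,.1235]);y=np.radians(-1.2);ax=np.array([np.sin(y)*.866,-np.cos(y)*.866,-.5]);print('mouth',H+.14*ax)
for z0,yb in((.0265,.06),(.0265,.07),(.0265,.05)):
  for c,n in((s,'s'),(t,'t')):
    print(n,yb,proj(c,[[.5589,yb,z0],[.5589,yb-.104,z0]]).round(1).tolist())
for n in('scene','top'):
  print([(np.round(np.array(l['position'])*[640,480],1).tolist(),round(l['conf'],2)) for l in r.pinpoint(n,'tube_mid')[:3]])
  L=r.masks_of(n,'tube_mid')[:2];print([(l['conf'],np.round(np.array(l['box'])*[640,480,640,480],1)) for l in L])
E
```

```text
[ 0.55722421 -0.0391025   0.02063146] [[-0.45187293 -0.04509414]] [[-0.44516801  0.19970653]]
[ 0.55825548 -0.01859483  0.02552008] [[0.11730872 0.01021292]] [[ 0.11502202 -0.05135547]]
mouth [0.55916094 0.06128659 0.0535    ]
s 0.06 [[343.4, 286.9], [306.0, 271.8]]
t 0.06 [[278.6, 227.9], [322.5, 226.5]]
s 0.07 [[347.1, 288.4], [309.6, 273.3]]
t 0.07 [[274.4, 228.0], [318.3, 226.6]]
s 0.05 [[339.7, 285.5], [302.5, 270.4]]
t 0.05 [[282.8, 227.7], [326.8, 226.3]]
[([327.1, 283.0], 0.88)]
[(0.77, array([308.4, 271.5,  35.1,  22.3]))]
[([299.9, 227.8], 0.84)]
[(0.65, array([280.6, 219.6,  43. ,  13.4])), (0.65, array([313.1, 100.5,  28.8,  48.7]))]
```

```bash
python3 - <<'E'
from h import *
s=snap('scene');t=snap('top')
P=tri([(s,(327.1,283)),(t,(299.9,227.8))]);print(P,proj(s,P),proj(t,P))
print('tilt hyp', proj(s,[[.5589,.062,.05],[.5585,-.0385,.0265],[.5589,.062,.0265]]).round(1))
im=cv2.resize(s['color'][262:302,300:352,::-1],None,fx=14,fy=14,interpolation=2)
for z,col in((.0265,(0,255,0)),(.05,(0,0,255))):
    A=np.array([.5582,-.0385,.0265]);B=np.array([.5589,.0655-(0 if z<.03 else .003),z])
    d=(B-A)/np.linalg.norm(B-A);u=np.array([1,0,0.]);v=np.cross(d,u);th=np.linspace(0,6.28,40)
    for L in(0,.02,.06,.09): cv2.polylines(im,[np.round((proj(s,A+d*L+.0145*(np.cos(th)[:,None]*u+np.sin(th)[:,None]*v))-[300,262]+.5)*14).astype(np.int32)],True,col,1)
cv2.imwrite('pics/ax.png',im)
E
```

```text
[0.55891208 0.01285668 0.01412874] [[326.07859639 282.92081717]] [[298.90477741 228.22878634]]
tilt hyp [[344.7 281.6]
 [308.  272.5]
 [344.1 287.2]]
```

View pics/ax.png

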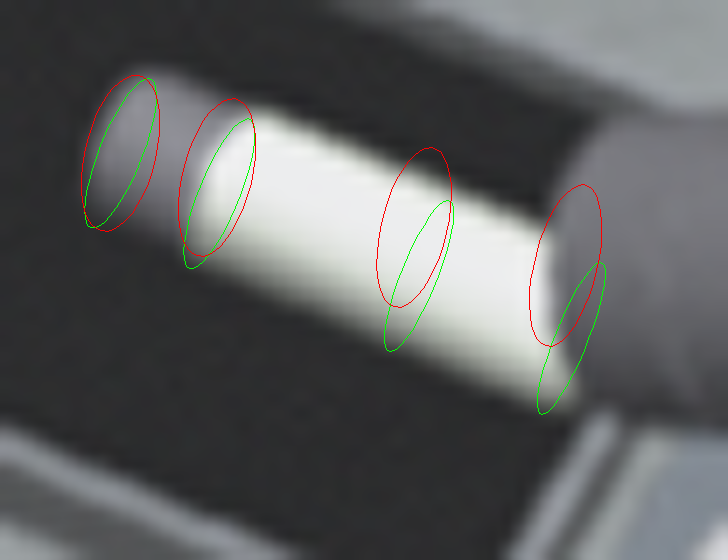

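Request:
{"fn": "servo_tool", "kwargs": {
  "moves": [
    {"tx": 0.01,"ty": 0.8,"tz": 0.46,"roll": 0},
    {"tx": 0.03,"ty": 2,"tz": 1.15,"roll": 0},
    {"tx": 0.06,"ty": 3.5,"tz": 2.02,"roll": 0},
    {"tx": 0.1,"ty": 5,"tz": 2.89,"roll": 0},
    {"tx": 0.13,"ty": 6.5,"tz": 3.75,"roll": 0}
  ]
}}

```text
time_s: 27.87
tool_pos: [0.5629, 0.266, 0.1534]
orientation: [-0.0, 0.714, 0.7, 0.001]
force: [0.2, -0.7, 0.3]
gripper_width: 0.0082
```

Request:
{"fn": "servo_tool", "kwargs": {
  "moves": [
    {"tx": 0.03,"ty": 1.5,"tz": 0.87,"roll": 0},
    {"tx": 0.06,"ty": 3,"tz": 1.73,"roll": 0},
    {"tx": 0.09,"ty": 4.5,"tz": 2.6,"roll": 0},
    {"tx": 0.12,"ty": 6,"tz": 3.47,"roll": 0},
    {"tx": 0.15,"ty": 7.5,"tz": 4.5,"roll": 0}
  ]
}}

```text
time_s: 28.28
tool_pos: [0.5638, 0.3412, 0.1981]
orientation: [-0.0, 0.714, 0.7, 0.0]
force: [0.9, -0.2, -0.4]
gripper_width: 0.0078
```

```bash
python3 - <<'E'
from h import *
s=snap('scene','s19.png');t=snap('top');q=r.read_state();print(q['tool_pos'],q['gripper_width'],q['force'],q['time_s'])
cv2.imwrite('pics/ay.png',np.hstack([cv2.resize(s['color'][200:330,280:480,::-1],None,fx=2.5,fy=4,interpolation=2),cv2.resize(t['color'][150:280,150:350,::-1],None,fx=1.5,fy=4,interpolation=2)]))
E
```

```text
[0.56378452 0.34405765 0.1990852 ] 0.007696216698101679 [ 0.39324408  0.32383003 -0.79962079] 28.3833
```

View pics/ay.png

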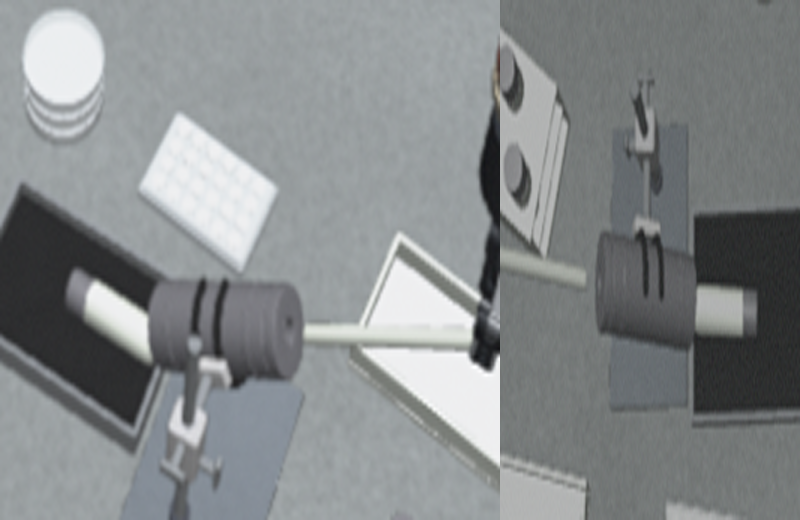

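Request:
{"fn": "servo_tool", "kwargs": {
  "moves": [
    {"tx": 0,"ty": 2,"tz": 0.8,"roll": 0},
    {"tx": -2,"ty": 4.5,"tz": 1,"roll": -2},
    {"tx": -5.5,"ty": 5.5,"tz": 0,"roll": -4},
    {"tx": -9.3,"ty": 6.5,"tz": -1,"roll": -6.8},
    {"tx": -12.8,"ty": 6.9,"tz": -2,"roll": -6.8}
  ],
  "force": 40
}}

```text
time_s: 28.8
tool_pos: [0.434, 0.4091, 0.1764]
orientation: [-0.0, 0.755, 0.655, 0.0]
force: [0.3, 0.1, 0.6]
gripper_width: 0.0081
```

Request:
{"fn": "servo_tool", "kwargs": {
  "moves": [
    {"tx": 0,"ty": 0,"tz": -3,"roll": 0},
    {"tx": 0,"ty": 0,"tz": -6,"roll": 0},
    {"tx": 0,"ty": 0,"tz": -8,"roll": 0},
    {"tx": 0,"ty": 0,"tz": -8,"roll": 0}
  ]
}}

```text
time_s: 29.13
tool_pos: [0.4337, 0.406, 0.093]
orientation: [0.0, 0.755, 0.656, -0.003]
force: [-0.9, 0.1, -0.3]
gripper_width: 0.0082
```

```bash
python3 - <<'E'
from h import *
s=snap('scene');t=snap('top');w=snap('wrist','w20.png');q=r.read_state();print(q['tool_pos'],q['gripper_width'],q['force'],q['time_s'])
a,b=q['orientation'][1:3];print('jaw',np.degrees(np.arctan2(2*b*b-1,2*a*b)))
cv2.imwrite('pics/az.png',np.hstack([cv2.resize(s['color'][220:340,400:530,::-1],None,fx=4,fy=4.5,interpolation=2),cv2.resize(t['color'][240:340,100:230,::-1],None,fx=2.1,fy=5.4,interpolation=2)]))
E
```

```text
[0.43703765 0.40782962 0.09826253] 0.008106018590509011 [-0.20227597  0.1646146   0.14023804] 29.2833
jaw -8.070098375701926
```

View pics/az.png

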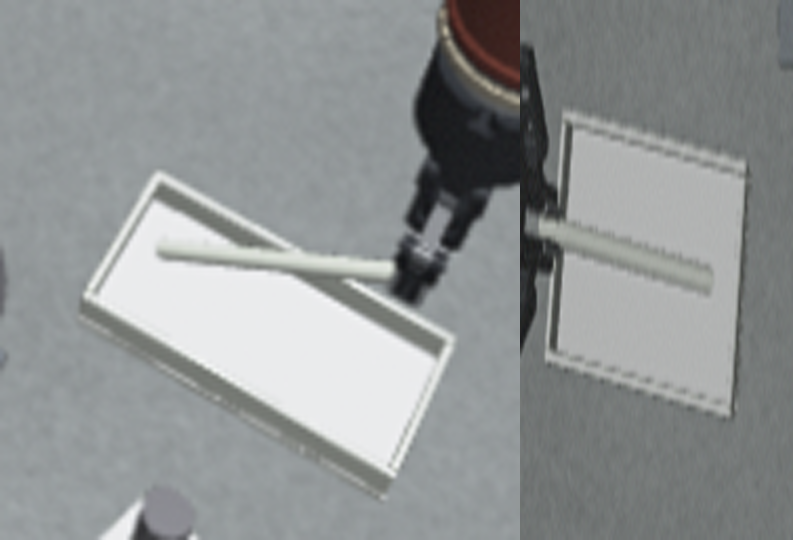

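View pics/w20.png

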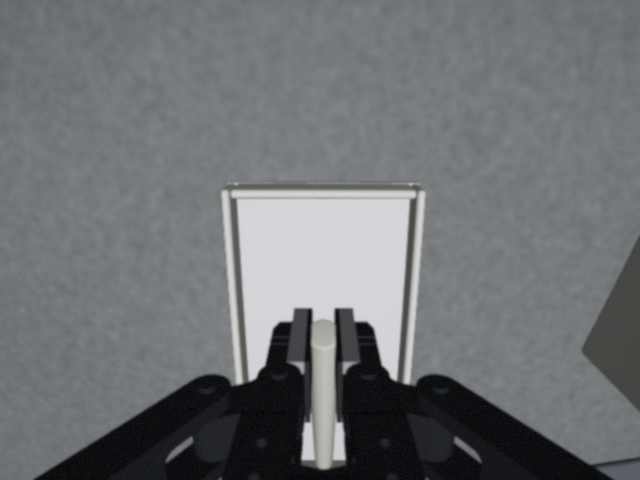

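Request:
{"fn": "servo_tool", "kwargs": {
  "moves": [
    {"tx": 0.1,"ty": 0.8,"tz": -1.5,"roll": 0},
    {"tx": 0.1,"ty": 0.8,"tz": -2.7,"roll": 0},
    {"tx": 0.1,"ty": 0.8,"tz": -3.5,"roll": 0},
    {"tx": 0.1,"ty": 0.8,"tz": -4.3,"roll": 0},
    {"tx": 0.1,"ty": 0.8,"tz": -5,"roll": 0}
  ],
  "force": 25
}}

```text
time_s: 29.7
tool_pos: [0.4385, 0.4174, 0.0485]
orientation: [-0.001, 0.755, 0.656, 0.002]
force: [1.0, 1.4, 2.7]
gripper_width: 0.0081
```

Request:
{"fn": "servo_tool", "kwargs": {
  "moves": [
    {"tx": 0,"ty": 0,"tz": -0.7,"roll": 0},
    {"tx": 0,"ty": 0,"tz": -1.4,"roll": 0},
    {"tx": 0,"ty": 0,"tz": -2.1,"roll": 0},
    {"tx": 0,"ty": 0,"tz": -2.8,"roll": 0},
    {"tx": 0,"ty": 0,"tz": -2.8,"roll": 0}
  ]
}}

```text
time_s: 30.12
tool_pos: [0.4369, 0.4144, 0.0174]
orientation: [0.0, 0.755, 0.656, -0.001]
force: [0.8, -0.1, 2.2]
gripper_width: 0.0081
```

```bash
python3 - <<'E'
from h import *
s=snap('scene');w=snap('wrist','w21.png');q=r.read_state();print(q['tool_pos'],q['gripper_width'],q['force'],q['time_s'])
cv2.imwrite('pics/ba.png',cv2.resize(s['color'][220:340,400:530,::-1],None,fx=5,fy=5,interpolation=2))
E
```

```text
[0.43716469 0.4143182  0.01840177] 0.008034542498245308 [-0.19432669 -0.96126878  2.35686804] 30.2167
```

View pics/ba.png

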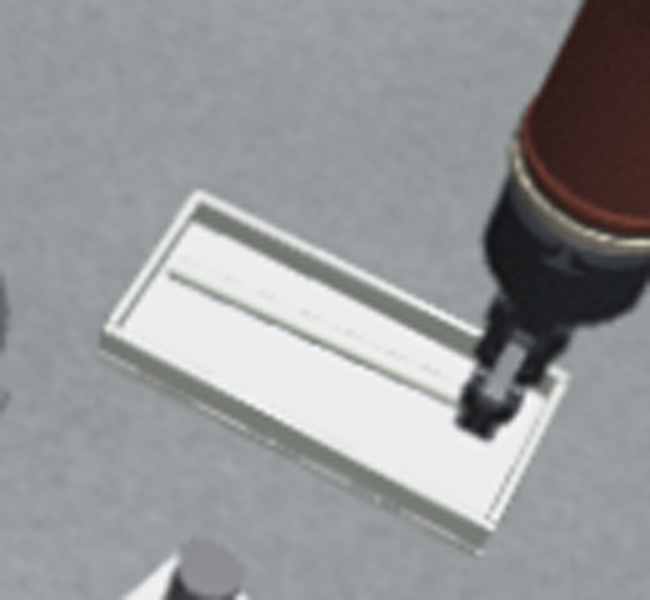

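View pics/w21.png

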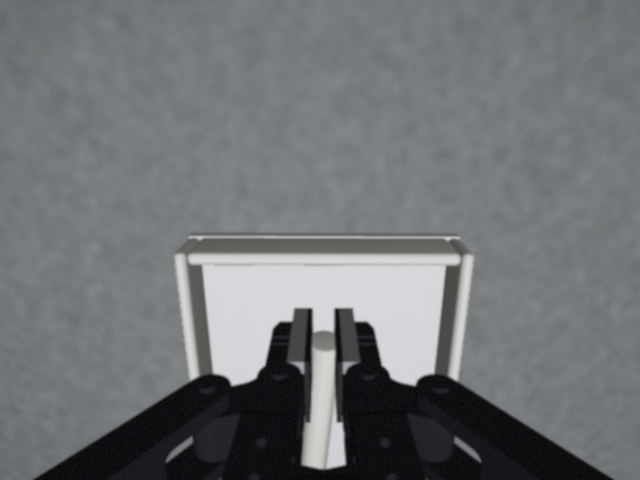

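Request:
{"fn": "servo_tool", "kwargs": {
  "moves": [
    {"tx": 0,"ty": 0,"tz": -0.4,"roll": 0},
    {"tx": 0,"ty": 0,"tz": -0.8,"roll": 0},
    {"tx": 0,"ty": 0,"tz": -0.8,"roll": 0}
  ]
}}

```text
time_s: 30.47
tool_pos: [0.4366, 0.4152, 0.0101]
orientation: [-0.0, 0.755, 0.656, -0.0]
force: [-1.1, 1.1, 2.0]
gripper_width: 0.0076
```

Request:
{"fn": "servo_tool", "kwargs": {
  "moves": [
    {"tx": 0,"ty": 0,"tz": 0,"roll": 0},
    {"tx": 0,"ty": 0,"tz": 0,"roll": 0},
    {"tx": 0,"ty": 0,"tz": 0,"roll": 0},
    {"tx": 0,"ty": 0,"tz": 0,"roll": 0}
  ],
  "gripper": 0.35
}}

```text
time_s: 30.8
tool_pos: [0.4375, 0.4154, 0.011]
orientation: [-0.0, 0.755, 0.656, 0.0]
force: [-0.3, -0.2, 0.2]
gripper_width: 0.03
```

Request:
{"fn": "servo_tool", "kwargs": {
  "moves": [
    {"tx": 0,"ty": 0,"tz": 1,"roll": 0},
    {"tx": 0,"ty": 0,"tz": 3,"roll": 0},
    {"tx": 0,"ty": 0,"tz": 6.5,"roll": 0},
    {"tx": 0,"ty": 0,"tz": 10,"roll": 0},
    {"tx": 0,"ty": 0,"tz": 14,"roll": 0}
  ]
}}

```text
time_s: 31.22
tool_pos: [0.437, 0.4145, 0.1524]
orientation: [0.0, 0.755, 0.655, -0.001]
force: [0.4, 0.7, -0.5]
gripper_width: 0.0299
```

Request:
{"fn": "servo_tool", "kwargs": {
  "moves": [
    {"tx": -2,"ty": 3,"tz": 1,"roll": 0},
    {"tx": -4,"ty": 6,"tz": 2,"roll": 0},
    {"tx": -6,"ty": 9,"tz": 3,"roll": 0},
    {"tx": -8,"ty": 12,"tz": 3,"roll": 0},
    {"tx": -8,"ty": 12,"tz": 3,"roll": 0}
  ]
}}

```text
time_s: 31.63
tool_pos: [0.3504, 0.5427, 0.182]
orientation: [-0.002, 0.752, 0.659, 0.001]
force: [-1.6, 0.8, -1.1]
gripper_width: 0.0302
```

```bash
python3 - <<'E'
from h import *
s=snap('scene','s22.png');t=snap('top','t22.png');q=r.read_state();print(q['tool_pos'],q['gripper_width'],q['force'],q['time_s'])
E
```

```text
[0.35582034 0.5367371  0.18136133] 0.029970803869049798 [ 0.67539468 -0.37574758 -0.80110544] 31.7333
```

View pics/s22.png

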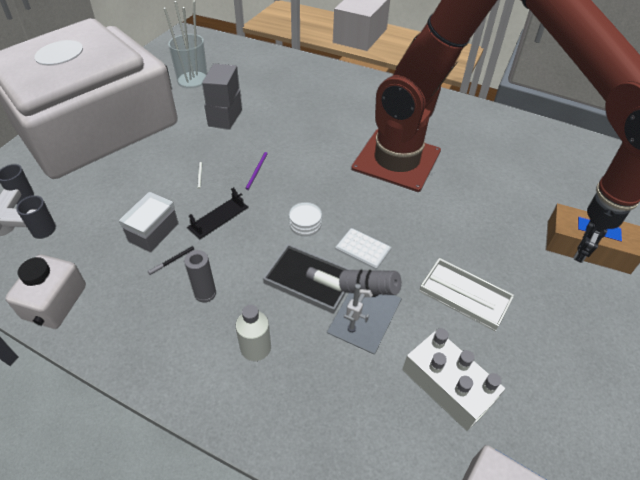

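View pics/t22.png

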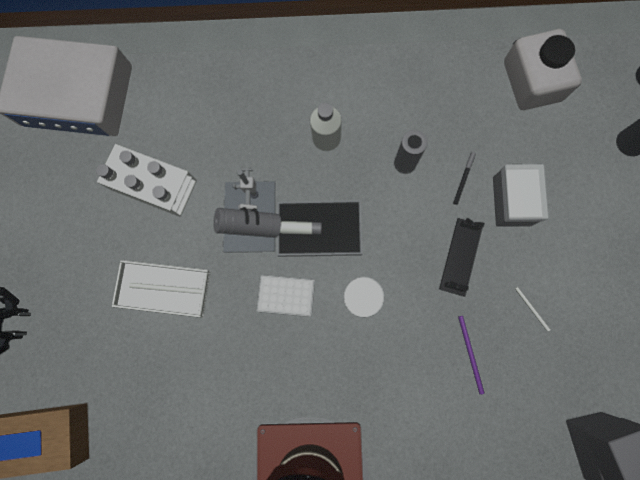

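```bash
python3 - <<'E'
from h import *
s=snap('scene')
cv2.imwrite('pics/fin.png',cv2.resize(s['color'][250:330,290:530,::-1],None,fx=3.3,fy=5,interpolation=2));print(r.hand_in())
E
```

```text
the job is handed in; nothing more can be done
None
```

View pics/fin.png

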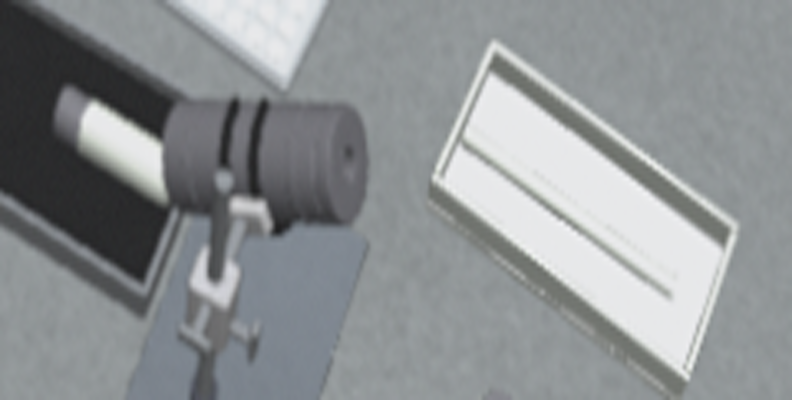

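The tube is out of the adapter and lying in the padded catch tray, and the push rod is lying in the white discard tray. I handed in at about 32 s of the 66 s allowed.

**Sequence**
- I took the larger white rod from its rest.
- I tilted the rod to about 31° in the grip by pressing its front end lightly against the adapter's underside.
- I fed it into the ejection hole and pushed in three strokes, re-gripping toward the tail each time. The force along the rod stayed around 16–25 N until the tube slid freely.
- I then drew the rod out and laid it down. I did not touch the tube with the gripper, and no bystander object looks moved in the last pictures.

**Last checks**
- **Rod:** it lies flat, fully inside the discard tray, and the gripper is clear of everything.
- **Tube:** after the final push its outline in the scene picture matched a tube lying flat on the pad, not one leaning in the bore. Its bottom comes out just outside the mouth, with the adapter overhanging it.
- **Less certain:** I could not see into the mouth itself. The two-camera height for the middle of the tube (14 mm) disagreed with the flat-lying height (26 mm). The heights at the cap end (21–26 mm) roughly agreed.

**Slips along the way**
- My first grasp closed above the rod, because the fingertips stood higher than the stated offset. I lowered the hand and gripped again.
- My first try at entering the hole, with the rod held level, slid up the adapter's end face at about 7 N before I tilted the rod.

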